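Load the touch-up spray turntable, index it to the filter and shut the side wing

ROBOT

A 6-joint arm with a two-finger parallel gripper is mounted at the origin on the work surface. World frame = base frame: x ahead of the robot, y to its left, z up, the work surface at z = 0. Lengths are in m, angles in degrees, forces in N, time in s.
With the tool pointing down it reaches from about 0.4 to 0.825 m from the base axis. Payload 7 kg.
Tool frame: the origin (TCP) lies midway between the tips of the shut fingers; the grasp point (between the pads) lies r.grip_depth behind it (r.grip_depth is the distance from the TCP to the grasp point, in m); z points along the fingers, y is the line along which they close (so a half turn about z gives the same grasp; the last joint's range is limited). The gripper opens to 88 mm and grips with 3 to 60 N. Pads are 19 mm wide; open, the fingers measure 130 mm over their backs; the gripper's body (78 mm by 193 mm) begins 47 mm behind the grasp point.
Start: joints at [-56.201, 20.546, 0.682, 0, -70.136, -16.507], TCP at [0.201, -0.644, 0.227] pointing down, gripper open.
Joint ranges: [-176.03, 176.03], [-82.01, 121.73], [-58.28, 71.71], [-173.87, 95.51], [-174.79, -0.11], [-173.66, 173.66]. Speed limits (degrees/s): [136.94, 136.94, 172.46, 180, 180, 180].

INTERFACE

Orientations are given as [roll, pitch, yaw] about the fixed x, y, z axes, in that order (R = Rz(yaw) Ry(pitch) Rx(roll)).
In Python, from plant import r gives the robot as it stands.
- The arm moves only by the shell command python3 drive.py 'ROWS' [OPENING] [FORCE]. ROWS is a JSON object with one list for each field, all of the same length, 1 to 12, a row being the entries at one place: sx, sy, sz (the shift in m), wx, wy, wz (a rotation vector in degrees); each row is the pose to reach, as a shift and turn from the pose commanded when the command began, along the tool's axes at that moment; what a row does not reach only later rows make up. A row lasts 1/12 s, in which the tool goes at most 0.0417 m and 7.16 degrees, less where a joint would pass 70% of its speed; a pose out of reach is approached as far as the arm can. OPENING is the finger opening in m, set as the command begins (- or left out keeps the last). The fingers move at their own pace and stop on an object; FORCE is the grip in N (left out, the last holds). Time passes only in rows, so rows that do not move let the fingers close. It prints the time, the measured TCP pose, the force, the opening and the grip force at its end. Input that does not fit is refused with a message, and nothing moves.
- r.get_state(): the state, without advancing time (a new reading comes with each control period).
- r.capture(name): name is "scene" or "top" or "wrist"; returns a dict with "frame" (400x640x3 uint8, red, green, blue), "z_map" (400x640 float32, m along the optical axis (not along the pixel's ray), 0 where there is no reading), "fx", "fy", "cx", "cy" (pixels), "cam_to_world" (4x4, takes a point from camera to world coordinates). Camera axes: x right, y down, z forward; pixel columns grow to the right and rows downward; lengths in m; the calibration is good to about 2 mm. A picture is of the moment at which its call begins.
- r.close_job(): hands the job in; it is judged then, once.
The state is a dict: "time_s": time; "joints": joint angles; "qd": joint speeds; "joint_torque": joint torques, N m; "tcp_pos": TCP position; "eef_rot": TCP orientation; "contact_force": force on the tool from outside, world axes, zero at the start; "moment": the same for the moment, N m; "gripper_width": finger opening in m; "gripper_force": force on a finger pad.
Only numpy, scipy, OpenCV 4.12 (cv2) and the standard library are available. Lean on these libraries where they do the work, as an engineer would, in place of code of your own. Each camera call takes 0.05 s, during which the arm holds its last target. There are 200 camera calls.

TASK

Load the spray turntable: lift the side wing's stay off its pin, swing the wing out and drop the stay's hole nearest the wing over the pin so that the wing is held wide open, then stand every flanged bush that waits on the cardboard upright, flange down, each centred on a ring mark of its own in the row on the robot's side of the splash screen. Next lift the spring plunger on the table's rim, turn the table half a turn (the plunger travels round the robot's side) until the plunger drops fully home in the opposite index hole and the bushes face the filter, still on their marks. Finally shut the wing again, with the stay's hole nearest its thick grip end dropped fully over the pin, and leave the other things on the bench where they are.

Things in the scene. Friction and masses are not known exactly. Their poses are not given: they have to be found in the camera images.
- table_axis (a point): centre of the turntable's tray floor. The table is a round steel tray 278 mm across, lip 8 mm above its floor, with a thin upright splash screen (200 mm long, 5 mm thick, 78 mm above the floor) across its middle, on a low round base. This point's axes are the station's and do not turn with the tray: +x away from the robot to the green filter box, +y left; the whole station's yaw varies a little.
- turntable (a joint): turntable angle, rad; 0 at the start (plunger on the left, +y side), grows anticlockwise seen from above, carrying the plunger round the robot's side to the right; pi = half a turn, plunger over the other index hole. End stops 0.03 rad beyond 0 and pi. Light friction (0.2 N m); stays where it is left.
- plunger (a joint): lift of the spring index plunger, m: 0 = fully home in an index hole, 0.012 = tip rides on the base between the holes, 0.022 = top of travel; lift it 13 mm or more to turn the table. A spring pushes it down with 5 N at home, 9 N at the top. Tip 9 mm thick with a short taper, hole 11 mm; only two index holes, half a turn apart.
- plunger_knob (a point): middle of the plunger's black round knob (28 mm across, 30 mm tall; it spins freely on its stem, so the gripper need not turn with the table). On an ear at the tray's rim, 150 mm from the axis, in line with the screen; moves with tray and lift. At home 100 mm above the bench; the 22 mm sleeve below ends 8 mm under the knob. Pinch from above and lift.
- spot0 (a point): centre of ring mark 0 (52 mm across, flat on the tray floor) in the row of four on the robot's side of the splash screen at the start; 56 mm apart, row 56 mm from the screen, spot0 at the right (-y) end at the start; turns with the tray. The like row beyond the screen is not to be used.
- spot1 (a point): centre of ring mark 1 (52 mm across, flat on the tray floor) in the row of four on the robot's side of the splash screen at the start; 56 mm apart, row 56 mm from the screen, spot0 at the right (-y) end at the start; turns with the tray. The like row beyond the screen is not to be used.
- spot2 (a point): centre of ring mark 2 (52 mm across, flat on the tray floor) in the row of four on the robot's side of the splash screen at the start; 56 mm apart, row 56 mm from the screen, spot0 at the right (-y) end at the start; turns with the tray. The like row beyond the screen is not to be used.
- spot3 (a point): centre of ring mark 3 (52 mm across, flat on the tray floor) in the row of four on the robot's side of the splash screen at the start; 56 mm apart, row 56 mm from the screen, spot0 at the right (-y) end at the start; turns with the tray. The like row beyond the screen is not to be used.
- wing (a joint): angle of the side wing, rad: 0 = shut (the sheet stands along the right side of the turntable), grows as it swings out to the right, anticlockwise seen from above; 0.75 with the stay's hole nearest the wing on the pin (wide open), end stop at 0.95. Turns with light friction (0.12 N m) and stays where it is left.
- wing_hinge (a point): the wing's vertical hinge post (20 mm thick) at the far right of the turntable, given at the height of the stay. The wing is an aluminium sheet 160 mm long and 105 mm tall, its lower edge 70 mm above the bench.
- stay_pivot (a point): pivot of the stay under the wing's lower edge, 140 mm from wing_hinge: here the stay swivels freely sideways and can be tilted up by up to 0.6 rad; it falls back level by its own weight, or rests tilted on the tip of the pin if no hole is over it. Moves with the wing.
- stay_pin (a point): the upright steel pin that holds the stay (9 mm thick, tapered tip, top 16 mm above this point), on the base plate; this point is where the centre of a hole lies when the stay is fully down, 55 mm above the bench. Its shoulder below the bar is 22 mm across.
- hole_wing (a point): centre of the stay's hole nearest the wing, 110 mm from stay_pivot: on the pin it holds the wing wide open. The stay is a flat steel bar 26 mm wide, 6 mm thick, 260 mm from stay_pivot to its tip, with three 13 mm holes (the middle one, 156 mm from stay_pivot, is not used). x of this point points along the bar to its grip end.
- hole_grip (a point): centre of the stay's hole nearest the grip end, 202 mm from stay_pivot: on the pin at the start and again at the end, it holds the wing shut.
- stay_grip (a point): middle of the stay's thick grip end (42 mm long, 26 mm wide, 14 mm thick), 238 mm from stay_pivot; x points along the bar to its tip. Pinch it across its width from above. To clear the pin with every hole this point must be lifted 48 mm or more.
- bush0: flanged steel bush 0 (absent in some starts): flange 46 mm across and 12 mm thick at the bottom, above it a body 36 mm across, 62 mm tall in all, 0.2 to 0.4 kg; origin at the centre of its underside, z up. It waits upright on the 3 mm thick cardboard sheet at the left of the bench.
- bush1: flanged steel bush 1 (absent in some starts): flange 46 mm across and 12 mm thick at the bottom, above it a body 36 mm across, 62 mm tall in all, 0.2 to 0.4 kg; origin at the centre of its underside, z up. It waits upright on the 3 mm thick cardboard sheet at the left of the bench.
- bush2: flanged steel bush 2 (absent in some starts): flange 46 mm across and 12 mm thick at the bottom, above it a body 36 mm across, 62 mm tall in all, 0.2 to 0.4 kg; origin at the centre of its underside, z up. It waits upright on the 3 mm thick cardboard sheet at the left of the bench.
- bush3: flanged steel bush 3 (absent in some starts): flange 46 mm across and 12 mm thick at the bottom, above it a body 36 mm across, 62 mm tall in all, 0.2 to 0.4 kg; origin at the centre of its underside, z up. It waits upright on the 3 mm thick cardboard sheet at the left of the bench.
- blind_flange: bystander: blue painted disc, 110 mm across, 14 mm thick, lying on the bench; origin at its underside.
- paint_can: bystander: metal can with a paper label, 84 mm across, 110 mm tall; origin at its underside.
- sleeve: bystander: plain steel tube 64 mm across, 50 mm tall, open through, no flange; origin at its underside.
- bin: bystander: blue open plastic bin 130 x 100 x 70 mm with bolts; origin at its underside.
- tape_roll: bystander: roll of paper tape 90 mm across, 25 mm tall, lying flat; origin at its underside.

How it is judged (in metres and radians):
On the way, in this order (a step that is already met when the one before it is completed fails the run):
1. the wing is wide open, the stay's hole nearest the wing fully down over the pin, and the gripper has let go and withdrawn (distance between hole_wing and stay_pin below 0.006 m and value of joint wing above 0.65 rad and distance between the grasp point and stay_grip above 0.04 m), for 0.3 s.
2. every bush stands on a mark of its own on the robot's side of the screen, let go, the wing still wide open and the table not yet turned (((horizontal distance between bush0 and spot0 below 0.012 m and z of bush0 in the frame of spot0 between -0.005 and 0.005 m) or (horizontal distance between bush0 and spot1 below 0.012 m and z of bush0 in the frame of spot1 between -0.005 and 0.005 m) or (horizontal distance between bush0 and spot2 below 0.012 m and z of bush0 in the frame of spot2 between -0.005 and 0.005 m) or (horizontal distance between bush0 and spot3 below 0.012 m and z of bush0 in the frame of spot3 between -0.005 and 0.005 m)) and ((horizontal distance between bush1 and spot0 below 0.012 m and z of bush1 in the frame of spot0 between -0.005 and 0.005 m) or (horizontal distance between bush1 and spot1 below 0.012 m and z of bush1 in the frame of spot1 between -0.005 and 0.005 m) or (horizontal distance between bush1 and spot2 below 0.012 m and z of bush1 in the frame of spot2 between -0.005 and 0.005 m) or (horizontal distance between bush1 and spot3 below 0.012 m and z of bush1 in the frame of spot3 between -0.005 and 0.005 m)) and ((horizontal distance between bush2 and spot0 below 0.012 m and z of bush2 in the frame of spot0 between -0.005 and 0.005 m) or (horizontal distance between bush2 and spot1 below 0.012 m and z of bush2 in the frame of spot1 between -0.005 and 0.005 m) or (horizontal distance between bush2 and spot2 below 0.012 m and z of bush2 in the frame of spot2 between -0.005 and 0.005 m) or (horizontal distance between bush2 and spot3 below 0.012 m and z of bush2 in the frame of spot3 between -0.005 and 0.005 m)) and ((horizontal distance between bush3 and spot0 below 0.012 m and z of bush3 in the frame of spot0 between -0.005 and 0.005 m) or (horizontal distance between bush3 and spot1 below 0.012 m and z of bush3 in the frame of spot1 between -0.005 and 0.005 m) or (horizontal distance between bush3 and spot2 below 0.012 m and z of bush3 in the frame of spot2 between -0.005 and 0.005 m) or (horizontal distance between bush3 and spot3 below 0.012 m and z of bush3 in the frame of spot3 between -0.005 and 0.005 m)) and angle between each of bush0, bush1, bush2, bush3's own z axis and vertical below 0.12 rad and value of joint turntable below 0.04 rad and value of joint plunger below 0.004 m and distance between hole_wing and stay_pin below 0.006 m and value of joint wing above 0.65 rad and contact force between each of bush0, bush1, bush2, bush3 and the fingers below 0.3 N), for 0.3 s.
3. the table is turned half a turn, its plunger home in the opposite hole, the wing still wide open (value of joint turntable between 3.1 and 3.18 rad and value of joint plunger below 0.004 m and distance between hole_wing and stay_pin below 0.006 m and value of joint wing above 0.65 rad), for 0.3 s.
4. the wing is shut, the stay's hole nearest the grip end fully down over the pin (distance between hole_grip and stay_pin below 0.006 m and value of joint wing below 0.06 rad and value of joint turntable between 3.1 and 3.18 rad and value of joint plunger below 0.004 m), for 0.3 s.
At the end, for the whole second after the job is handed in: Every bush upright (7 deg) and still, within 12 mm of one of spot0-3; table within 0.04 rad of pi, plunger home (under 4 mm); wing under 0.06 rad, hole_grip within 6 mm of stay_pin (all of step 4 and ((horizontal distance between bush0 and spot0 below 0.012 m and z of bush0 in the frame of spot0 between -0.005 and 0.005 m) or (horizontal distance between bush0 and spot1 below 0.012 m and z of bush0 in the frame of spot1 between -0.005 and 0.005 m) or (horizontal distance between bush0 and spot2 below 0.012 m and z of bush0 in the frame of spot2 between -0.005 and 0.005 m) or (horizontal distance between bush0 and spot3 below 0.012 m and z of bush0 in the frame of spot3 between -0.005 and 0.005 m)) and ((horizontal distance between bush1 and spot0 below 0.012 m and z of bush1 in the frame of spot0 between -0.005 and 0.005 m) or (horizontal distance between bush1 and spot1 below 0.012 m and z of bush1 in the frame of spot1 between -0.005 and 0.005 m) or (horizontal distance between bush1 and spot2 below 0.012 m and z of bush1 in the frame of spot2 between -0.005 and 0.005 m) or (horizontal distance between bush1 and spot3 below 0.012 m and z of bush1 in the frame of spot3 between -0.005 and 0.005 m)) and ((horizontal distance between bush2 and spot0 below 0.012 m and z of bush2 in the frame of spot0 between -0.005 and 0.005 m) or (horizontal distance between bush2 and spot1 below 0.012 m and z of bush2 in the frame of spot1 between -0.005 and 0.005 m) or (horizontal distance between bush2 and spot2 below 0.012 m and z of bush2 in the frame of spot2 between -0.005 and 0.005 m) or (horizontal distance between bush2 and spot3 below 0.012 m and z of bush2 in the frame of spot3 between -0.005 and 0.005 m)) and ((horizontal distance between bush3 and spot0 below 0.012 m and z of bush3 in the frame of spot0 between -0.005 and 0.005 m) or (horizontal distance between bush3 and spot1 below 0.012 m and z of bush3 in the frame of spot1 between -0.005 and 0.005 m) or (horizontal distance between bush3 and spot2 below 0.012 m and z of bush3 in the frame of spot2 between -0.005 and 0.005 m) or (horizontal distance between bush3 and spot3 below 0.012 m and z of bush3 in the frame of spot3 between -0.005 and 0.005 m)) and angle between each of bush0, bush1, bush2, bush3's own z axis and vertical below 0.12 rad and linear speed of each of bush0, bush1, bush2, bush3 below 0.03 m/s); the robot touches nothing.
It fails at once if a bystander is moved by more than 50 mm (distance of any of blind_flange, paint_can, sleeve, bin, tape_roll from where it was at the start of the episode above 0.05 m).
Of bush0, bush1, bush2, bush3 only 2 to 4 are there at a start; the rules pass over those that are not, and their reading is None.
At some moment in a run one of bush0, bush1, bush2, bush3 may be knocked a few centimetres aside while the robot is not near it.
It also fails if it takes over 210 s, if anything falls off the work surface, if the arm or the gripper's body presses on something with over 40 N, if the wrist force passes 120 N, or if a joint passes its speed limit or range.

## Working session

There is one attempt and no reset: what is moved stays moved. The work goes in short steps, Python scripts to look and compute and a shell command to move; the robot and the scene stay as the last step left them, time stands still between calls to the robot, and variables do not carry over. Pictures are saved under pics/ and viewed, at most 14 in all, crops included, and the job is handed in when it is done.

```bash
ls; mkdir -p pics
python3 - <<'E'
from plant import r
import cv2,numpy as np
s=r.get_state();print({k:np.round(v,3).tolist() for k,v in s.items()},r.grip_depth)
for n in("scene","top"):
    c=r.capture(n);np.savez("%s0.npz"%n,**c);cv2.imwrite("pics/%s0.png"%n,c["frame"][:,:,::-1]);print(n,c["fx"],c["cx"],c["cy"],np.round(c["cam_to_world"],3).tolist())
E
```

```text
drive.py
pics
plant.py
{'time_s': 0.0, 'joints': [-56.202, 20.591, 0.633, -0.019, -70.134, -16.508], 'qd': [0.001, -0.01, 0.082, -0.057, 0.068, -0.031], 'joint_torque': [-0.001, -58.272, 29.306, 6.997, 0.007, -0.0], 'tcp_pos': [0.2, -0.644, 0.226], 'eef_rot': [179.906, -0.009, -162.716], 'contact_force': [0.109, 0.162, 0.765], 'moment': [-0.043, -0.068, -0.012], 'gripper_force': 0.0, 'gripper_width': 0.088} 0.0188
scene 378.45119058778937 324.5175848146197 202.28869525934905 [[-0.753, 0.431, -0.496, 1.097], [0.657, 0.472, -0.588, 0.701], [-0.019, -0.769, -0.639, 0.85], [0.0, 0.0, 0.0, 1.0]]
top 368.04603977844744 317.58110518362787 190.63977094992785 [[-0.028, -0.992, 0.124, 0.362], [-1.0, 0.029, 0.01, -0.016], [-0.013, -0.123, -0.992, 1.197], [0.0, 0.0, 0.0, 1.0]]
```

View pics/top0.png

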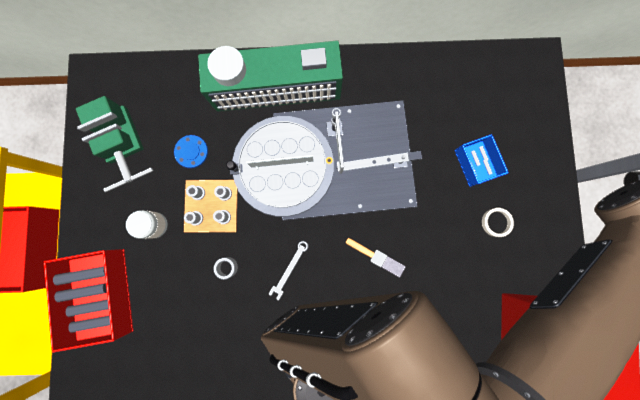

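View pics/scene0.png

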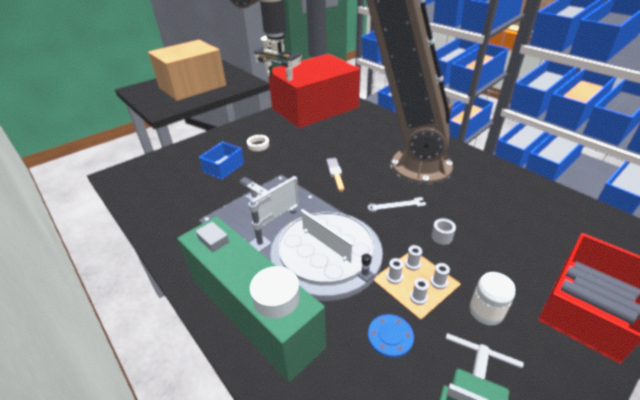

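The top view shows four bushes on the cardboard (185–237, 180–232), the tray around (284,165), and the knob at (234,167). The wing sheet is near (338,140), and the stay runs from (343,165) to its grip at about (416,156) with the pin near (403,160). The scene view agrees. I'll zoom in next.

```bash
cat > h.py <<'E'
import numpy as np,cv2
from plant import r
from scipy.spatial.transform import Rotation as R
def ray(c,u,v,z):
    T=c["cam_to_world"];d=T[:3,:3]@np.array([(u-c["cx"])/c["fx"],(v-c["cy"])/c["fy"],1]);o=T[:3,3]
    return o+d*(z-o[2])/d[2]
def proj(c,p):
    T=c["cam_to_world"];q=T[:3,:3].T@(np.asarray(p)-T[:3,3]);return np.array([c["fx"]*q[0]/q[2]+c["cx"],c["fy"]*q[1]/q[2]+c["cy"]])
def cloud(c):
    v,u=np.mgrid[:400,:640];z=c["z_map"];T=c["cam_to_world"]
    P=np.stack([(u-c["cx"])/c["fx"]*z,(v-c["cy"])/c["fy"]*z,z],-1)@T[:3,:3].T+T[:3,3];P[z==0]=np.nan;return P
def togo(p,yaw=None):
    "shift in tool axes from measured pose to TCP world p (+ turn about tool z)"
    s=r.get_state();Rt=R.from_euler("xyz",s["eef_rot"],degrees=True)
    d=Rt.inv().apply(np.asarray(p)-s["tcp_pos"])
    out=[np.round(d,4).tolist(),"tcp",np.round(s["tcp_pos"],4).tolist(),np.round(s["eef_rot"],2).tolist()]
    if yaw is not None: out.append(np.round((Rt.inv()*R.from_euler("xyz",[180,0,yaw],degrees=True)).as_rotvec(degrees=True),2).tolist())
    return out
def pic(c,name,x0,y0,x1,y1,k):
    cv2.imwrite("pics/"+name,cv2.resize(c["frame"][y0:y1,x0:x1,::-1],None,fx=k,fy=k,interpolation=cv2.INTER_CUBIC))
E
python3 - <<'E'
from h import *
c=dict(np.load("top0.npz"))
pic(c,"top_c.png",180,90,430,240,3.2)
P=cloud(c)
for u,v in[(284,165),(300,160),(194,192),(285,200),(330,160),(234,167),(360,161),(416,156),(403,160),(336,113),(343,165),(386,190)]:
    print((u,v),np.round(P[v,u],3))
E
```

```text
(284, 165) [0.59  0.1   0.048]
(300, 160) [0.598 0.047 0.083]
(194, 192) [0.511 0.382 0.059]
(285, 200) [0.478 0.098 0.049]
(330, 160) [ 0.606 -0.047  0.031]
(234, 167) [0.577 0.245 0.105]
(360, 161) [ 0.593 -0.141  0.06 ]
(416, 156) [ 0.603 -0.316  0.063]
(403, 160) [ 0.593 -0.276  0.057]
(336, 113) [ 0.712 -0.065  0.176]
(343, 165) [ 0.56  -0.079  0.177]
(386, 190) [ 0.506 -0.228  0.001]
```

View pics/top_c.png

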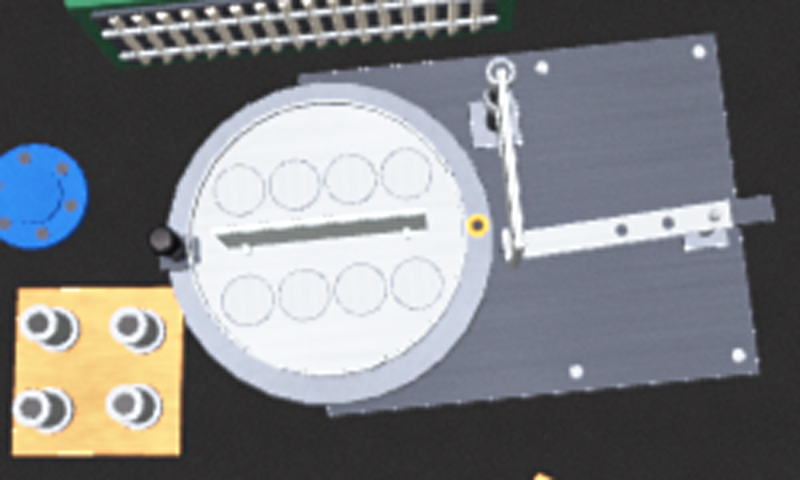

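```bash
cat > geo.py <<'E'
from h import *
c=dict(np.load("top0.npz"))
f=lambda X,Y,z: ray(c,180+(X+.5)/3.2-.5,90+(Y+.5)/3.2-.5,z)
near=np.array([f(*p,.048) for p in[(417,284),(361,289),(304,295),(247,300)]])
far=np.array([f(*p,.048) for p in[(406,174),(351,180),(295,185),(240,190)]])
if __name__=="__main__":
    ax=(near.mean(0)+far.mean(0))/2
    print("axis",ax,"spacing",np.diff(near[:,:2],axis=0),np.linalg.norm(far.mean(0)-near.mean(0)))
    d=near[3]-near[0]+far[3]-far[0];print("yaw",np.degrees(np.arctan2(d[1],d[0]))-90, np.degrees(np.arctan2(*(far.mean(0)-near.mean(0))[1::-1])))
    print("near",near)
    print("knob",f(162,240,.115),"idx",f(477,225,.04))
    for n,p in dict(hw=(622,230,.058),hm=(668,223,.058),pin=(714,215,.071),grip=(752,208,.062),hingetop=(501,70,.18),piv=(518,244,.06)).items(): print(n,f(*p))
    P=cloud(c)
    for n,p in dict(trayfl=(340,330),lip=(182,300),flr=(330,140),plate=(600,300),bar=(640,227),grip=(752,208),knob=(162,240)).items():
        u,v=int(180+p[0]/3.2),int(90+p[1]/3.2);print(n,P[v,u])
E
python3 geo.py
```

```text
axis [0.59481562 0.10592206 0.048     ] spacing [[-0.00334262  0.05541647]
 [-0.00431203  0.05643003]
 [-0.00331442  0.05642371]] 0.11138544297211464
yaw 3.7909275580185664 3.829671224812361
near [[0.54473885 0.01831901 0.048     ]
 [0.54139623 0.07373548 0.048     ]
 [0.5370842  0.13016551 0.048     ]
 [0.53376978 0.18658922 0.048     ]]
knob [0.58290424 0.25414111 0.115     ] idx [ 0.60388909 -0.04292941  0.04      ]
hw [ 0.59077856 -0.18463676  0.058     ]
hm [ 0.59639506 -0.23003827  0.058     ]
pin [ 0.60026135 -0.27255136  0.071     ]
grip [ 0.60800976 -0.31208686  0.062     ]
hingetop [ 0.71485841 -0.06551011  0.18      ]
piv [ 0.57952695 -0.08201291  0.06      ]
trayfl [0.50042591 0.09481186 0.04894835]
lip [0.53986157 0.25697008 0.0294225 ]
flr [0.69649916 0.10179023 0.04234365]
plate [ 0.53077935 -0.16620022  0.00546362]
bar [ 0.59487413 -0.20339941  0.05911204]
grip [ 0.60776388 -0.31416701  0.05790348]
knob [0.58178105 0.25486074 0.11549582]
```

Run:
```python
from h import *
c=r.capture("wrist")
s=r.get_state();T=c["cam_to_world"];Rt=R.from_euler("xyz",s["eef_rot"],degrees=True)
print("cam in tool",Rt.inv().apply(T[:3,3]-s["tcp_pos"]),"\n",Rt.as_matrix().T@T[:3,:3],c["fx"])
print(togo([.60,-.27,.25],-82))
```

```text
cam in tool [ 0.06503029  0.00063295 -0.15710794] 
 [[ 7.74418480e-04 -9.68592014e-01 -2.48654198e-01]
 [ 9.99999327e-01  9.64848695e-04 -6.43973773e-04]
 [ 8.63661533e-04 -2.48653532e-01  9.68592110e-01]] 344.8106709124859
[[-0.4926, 0.2386, -0.0239], 'tcp', [0.2005, -0.6442, 0.2258], [179.93, -0.01, -162.72], [0.07, 0.05, -80.72]]
```

```bash
python3 drive.py '{"sx":[-0.04,-0.08,-0.12,-0.16,-0.2,-0.24,-0.28,-0.32,-0.36,-0.4,-0.44,-0.4926],"sy":[0.02,0.04,0.06,0.08,0.1,0.12,0.14,0.16,0.18,0.2,0.22,0.2386],"sz":[-0.024,-0.024,-0.024,-0.024,-0.024,-0.024,-0.024,-0.024,-0.024,-0.024,-0.024,-0.024],"wx":[0,0,0,0,0,0,0,0,0,0,0,0],"wy":[0,0,0,0,0,0,0,0,0,0,0,0],"wz":[-7,-14,-21,-28,-35,-42,-49,-56,-63,-70,-76,-80.7]}' 0.06 30
python3 drive.py '{"sx":[0,0,0,0],"sy":[0,0,0,0],"sz":[0,0,0,0],"wx":[0,0,0,0],"wy":[0,0,0,0],"wz":[0,0,0,0]}'
python3 - <<'E'
from h import *
c=r.capture("wrist");np.savez("w1.npz",**c);pic(c,"w1.png",0,0,640,400,1.25);print(togo([.60,-.27,.25],-82))
print([proj(c,[.6003,-.2725,.055]),proj(c,[.5908,-.1846,.058])])
E
```

```text
time_s: 1.15
tcp_pos: [0.5604, -0.3018, 0.2507]
eef_rot: [-180.0, 0.0, -81.7]
contact_force: [0.7, -0.3, 0.2]
gripper_width: 0.06
gripper_force: 0.0
time_s: 1.48
tcp_pos: [0.5588, -0.3043, 0.2504]
eef_rot: [180.0, 0.0, -82.1]
contact_force: [-0.4, -0.1, 0.5]
gripper_width: 0.06
gripper_force: 0.0
[[-0.0286, -0.0457, 0.0006], 'tcp', [0.5587, -0.3046, 0.2506], [179.99, 0.0, -82.1], [0.01, 0.0, -0.1]]
[array([275.53527526, 200.58727319]), array([275.08988972, 278.25162094])]
```

View pics/w1.png

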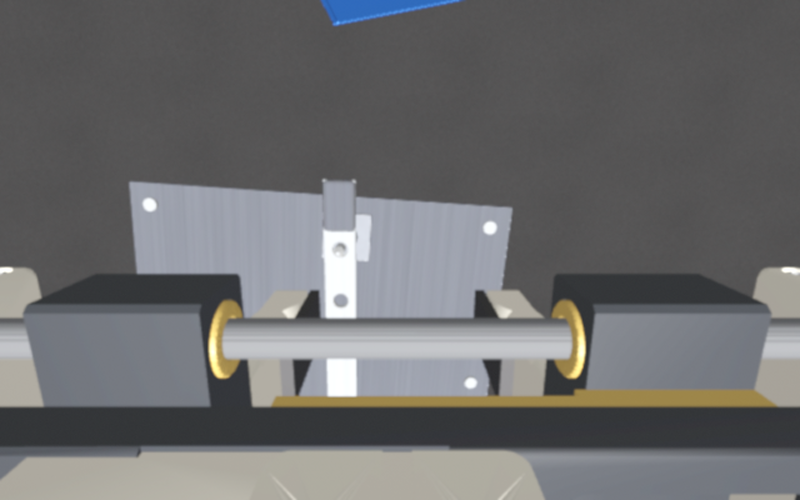

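The wrist view shows the grip at about (339,205), the pin at (340,250) and the middle hole at (340,300), with the bar almost vertical in the picture (picture scale 1.25).

Run:
```python
from h import *
c=dict(np.load("w1.npz"))
g=lambda X,Y,z: ray(c,(X+.5)/1.25-.5,(Y+.5)/1.25-.5,z)
print("pin",g(340,250,.071),"mid",g(340,300,.058))
far=g(339,181,.062);near=g(339,229,.062);print("grip",far,near,(far+near)/2)
bar=np.r_[.134,-.991];print("from mid to grip hole",g(340,300,.058)[:2]+.046*bar, "grip", g(340,300,.058)[:2]+.082*bar)
P=cloud(c);print("griptop",P[164,271],"bar",P[215,272],"fr",P[160,285])
gr=(far+near)/2
for z in(.14,.037): print(togo([gr[0],gr[1],z],-82.3))
```

```text
pin [ 0.60258318 -0.27708013  0.071     ] mid [ 0.5991392  -0.22921031  0.058     ]
grip [ 0.6103069  -0.33089206  0.062     ] [ 0.6061819  -0.29214906  0.062     ] [ 0.6082444  -0.31152056  0.062     ]
from mid to grip hole [ 0.6053032  -0.27479631] grip [ 0.6101272  -0.31047231]
griptop [ 0.60855787 -0.31138872  0.06028422] bar [ 0.60205876 -0.25699857  0.05760219] fr [ 0.59918209 -0.3090781   0.00427708]
[[0.0137, -0.0482, 0.1106], 'tcp', [0.5587, -0.3046, 0.2506], [179.99, 0.0, -82.1], [0.01, 0.0, 0.2]]
[[0.0137, -0.0482, 0.2136], 'tcp', [0.5587, -0.3046, 0.2506], [179.99, 0.0, -82.1], [0.01, 0.0, 0.2]]
```

```bash
python3 drive.py '{"sx":[0.0137,0.0137,0.0137,0.0137,0.0137,0.0137,0.0137,0.0137,0.0137,0.0137,0.0137],"sy":[-0.035,-0.0482,-0.0482,-0.0482,-0.0482,-0.0482,-0.0482,-0.0482,-0.0482,-0.0482,-0.0482],"sz":[0.01,0.04,0.08,0.12,0.15,0.175,0.195,0.208,0.2136,0.2136,0.2136],"wx":[0,0,0,0,0,0,0,0,0,0,0],"wy":[0,0,0,0,0,0,0,0,0,0,0],"wz":[0,0,0,0,0,0,0,0,0,0,0]}' 0.06 30
python3 drive.py '{"sx":[0,0,0,0,0,0],"sy":[0,0,0,0,0,0],"sz":[0,0,0,0,0,0],"wx":[0,0,0,0,0,0],"wy":[0,0,0,0,0,0],"wz":[0,0,0,0,0,0]}' 0 35
python3 -c "
from h import *
print(togo([.6085,-.311,.037],-82.2))"
```

```text
time_s: 2.45
tcp_pos: [0.6095, -0.3114, 0.038]
eef_rot: [-179.9, -0.0, -82.0]
contact_force: [1.2, 0.5, 1.1]
gripper_width: 0.0599
gripper_force: 0.0
time_s: 2.95
tcp_pos: [0.6093, -0.3107, 0.0372]
eef_rot: [-180.0, -0.0, -82.0]
contact_force: [-1.2, 0.0, 0.9]
gripper_width: 0.0256
gripper_force: 35.0
[[0.0002, 0.0008, 0.0002], 'tcp', [0.6093, -0.3107, 0.0372], [-179.98, -0.01, -82.0], [-0.02, -0.01, 0.2]]
```

```bash
cat > stay.py <<'E'
from h import *
from scipy.optimize import brentq
pin=np.array([.604,-.275]);u=np.array([np.cos(np.radians(-82.)),np.sin(np.radians(-82.))])
yaw=np.radians(3.8);hinge=pin-.202*u+.14*np.array([np.cos(yaw),np.sin(yaw)])
piv=lambda th:hinge-.14*np.array([np.cos(yaw+th),np.sin(yaw+th)])
def pose(th,az,lift):
    a=np.arcsin(lift/.238);G=np.r_[piv(th)+.238*np.cos(a)*np.array([np.cos(az),np.sin(az)]),.056+lift]
    Rt=R.from_euler("z",az)*R.from_euler("y",-a)*R.from_euler("x",np.pi)   # pitch x-axis up
    return G+.0188*Rt.as_matrix()[:,2],Rt
def toward(th,p=pin): d=p-piv(th);return np.arctan2(d[1],d[0])
thopen=brentq(lambda t:np.linalg.norm(piv(t)-pin)-.11,.5,.95)
def rows(ps,p0=None,R0=None):
    if p0 is None:
        s=r.get_state();p0=s["tcp_pos"];R0=R.from_euler("xyz",s["eef_rot"],degrees=True)
    for p,Rt in ps:
        print(np.round(np.r_[R0.inv().apply(p-p0),(R0.inv()*Rt).as_rotvec(degrees=True)],4).tolist())
E
python3 - <<'E'
from stay import *
print(thopen,hinge,np.degrees(toward(0)),np.degrees(toward(thopen)))
p0,R0=pose(0,toward(0),0);print(p0,R0.as_euler("xyz",degrees=True))
print("lift");rows([pose(0,toward(0),l) for l in(.014,.028,.042,.056)],p0,R0)
p1,R1=pose(0,toward(0),.056)
print("open from lifted");rows([pose(t,toward(t),.056) for t in np.linspace(0,thopen,7)],p1,R1)
p2,R2=pose(thopen,toward(thopen),.056)
print("drop");rows([pose(thopen,toward(thopen),l) for l in(.042,.028,.014,0)],p2,R2)
E
```

```text
0.7311134764028108 [ 0.71557924 -0.0656875 ] -82.0 -97.19814236762366
[ 0.60901023 -0.31064965  0.0372    ] [180.   0. -82.]
lift
[0.0007, 0.0, -0.014, -0.0, 3.3723, 0.0]
[0.0006, 0.0, -0.0281, -0.0, 6.7563, 0.0]
[-0.0004, 0.0, -0.0423, 0.0, 10.1642, 0.0]
[-0.0023, 0.0, -0.0565, 0.0, 13.609, 0.0]
open from lifted
[0.0, 0.0, 0.0, 0.0, 0.0, 0.0]
[0.0166, -0.0001, 0.004, 0.0154, -0.0, -0.0635]
[0.033, 0.0007, 0.008, -0.1325, 0.0, 0.5474]
[0.049, 0.0031, 0.0119, -0.4949, -0.0, 2.0441]
[0.0639, 0.0084, 0.0155, -1.1379, -0.0, 4.7004]
[0.0766, 0.018, 0.0185, -2.1404, -0.0, 8.8415]
[0.0851, 0.033, 0.0206, -3.576, -0.0, 14.7714]
drop
[-0.0016, -0.0, 0.0143, 0.0, -3.4447, -0.0]
[-0.0039, 0.0, 0.0283, 0.0, -6.8526, 0.0]
[-0.0071, 0.0, 0.042, 0.0, -10.2367, -0.0]
[-0.0111, 0.0, 0.0555, 0.0, -13.609, 0.0]
```

```bash
python3 drive.py '{"sx":[0.0004,0.0007,0.0007,0.0006,0.0001,-0.0004,-0.0013,-0.0023,-0.0023,-0.0023,-0.0023],"sy":[0,0,0,0,0,0,0,0,0,0,0],"sz":[-0.007,-0.014,-0.021,-0.028,-0.035,-0.0423,-0.0494,-0.0565,-0.0565,-0.0565,-0.0565],"wx":[0,0,0,0,0,0,0,0,0,0,0],"wy":[1.7,3.4,5.1,6.8,8.5,10.2,11.9,13.6,13.6,13.6,13.6],"wz":[0,0,0,0,0,0,0,0,0,0,0]}'
python3 drive.py '{"sx":[0.0083,0.0166,0.0248,0.033,0.041,0.049,0.0565,0.0639,0.0703,0.0766,0.081,0.0851],"sy":[0,0,0.0003,0.0007,0.0019,0.0031,0.0057,0.0084,0.0132,0.018,0.0255,0.033],"sz":[0.002,0.004,0.006,0.008,0.01,0.0119,0.0137,0.0155,0.017,0.0185,0.0196,0.0206],"wx":[0,0,-0.1,-0.1,-0.3,-0.5,-0.8,-1.1,-1.6,-2.1,-2.9,-3.6],"wy":[0,0,0,0,0,0,0,0,0,0,0,0],"wz":[0,0,0.3,0.5,1.3,2,3.4,4.7,6.8,8.8,11.8,14.8]}'
python3 drive.py '{"sx":[0,0,0,0],"sy":[0,0,0,0],"sz":[0,0,0,0],"wx":[0,0,0,0],"wy":[0,0,0,0],"wz":[0,0,0,0]}'
python3 - <<'E'
from stay import *
p,Rt=pose(thopen,toward(thopen),.056);print(p,Rt.as_euler("xyz",degrees=True))
c=r.capture("top");np.savez("top1.npz",**c);pic(c,"top1.png",300,90,460,210,4)
c=r.capture("wrist");np.savez("w2.npz",**c);pic(c,"w2.png",160,100,480,320,2.5)
c=r.capture("scene");np.savez("sc1.npz",**c);pic(c,"sc1.png",180,130,340,250,5)
E
```

```text
time_s: 3.87
tcp_pos: [0.6089, -0.3082, 0.0931]
eef_rot: [-180.0, -13.5, -82.0]
contact_force: [1.2, 0.3, -2.6]
gripper_width: 0.0254
gripper_force: 35.0
time_s: 4.87
tcp_pos: [0.5879, -0.4001, 0.0933]
eef_rot: [180.0, -13.6, -97.5]
contact_force: [2.6, 5.3, -2.9]
gripper_width: 0.0258
gripper_force: 35.1
time_s: 5.2
tcp_pos: [0.5886, -0.3997, 0.0937]
eef_rot: [-180.0, -13.6, -97.2]
contact_force: [2.7, 1.1, -1.3]
gripper_width: 0.0254
gripper_force: 35.1
[ 0.58824446 -0.39975049  0.09372782] [180.         -13.60896063 -97.19814237]
```

View pics/top1.png

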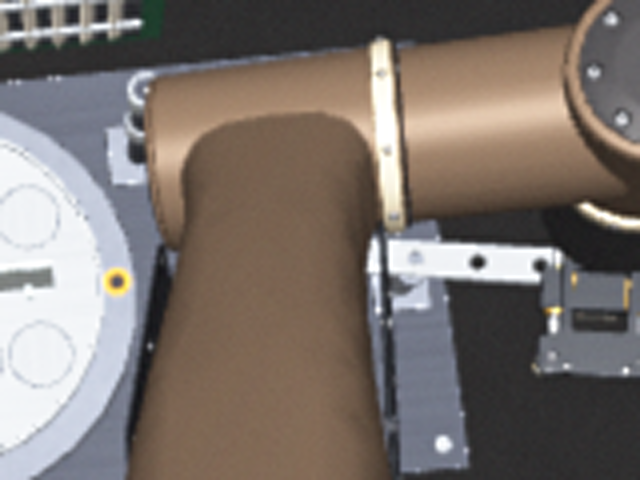

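View pics/sc1.png

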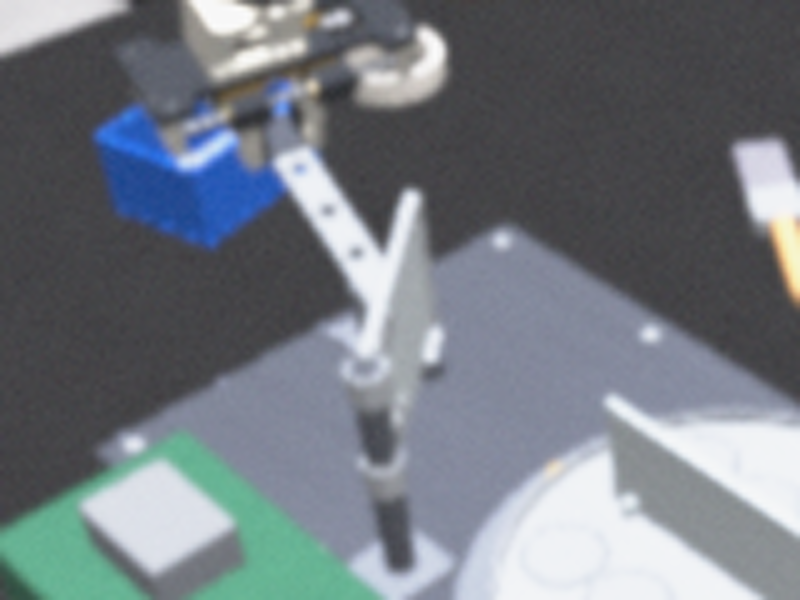

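The bar is lifted and the wing is open. In the top view the near-wing hole is at crop (416,258), with something bright (probably the pin) showing through it.

Run:
```python
from h import *
c=dict(np.load("top1.npz"))
f=lambda X,Y,z: ray(c,300+(X+.5)/4-.5,90+(Y+.5)/4-.5,z)
print("hole",f(416,258,.0845),"mid",f(478,262,.095),"grip",f(541,265,.105))
c0=dict(np.load("top0.npz"));print("pin",ray(c0,180+714.5/3.2-.5,90+215.5/3.2-.5,.071))
from stay import *
print("expected hole",piv(thopen)+(pin-piv(thopen))/.11*.11*np.cos(.237),pin)
```

```text
hole [ 0.60583134 -0.27253606  0.0845    ] mid [ 0.5989826  -0.31692411  0.095     ] grip [ 0.59307772 -0.36129477  0.105     ]
pin [ 0.60026135 -0.27255136  0.071     ]
expected hole [ 0.60438528 -0.27194937] [ 0.604 -0.275]
```

Run:
```python
from h import *
ims=[]
for n in("top0","top1"):
    c=dict(np.load(n+".npz"));ims.append(cv2.resize(c["frame"][142:172,385:425,::-1],None,fx=10,fy=10,interpolation=cv2.INTER_NEAREST))
cv2.imwrite("pics/cmp.png",np.hstack(ims))
```

```text
(no output)
```

View pics/cmp.png

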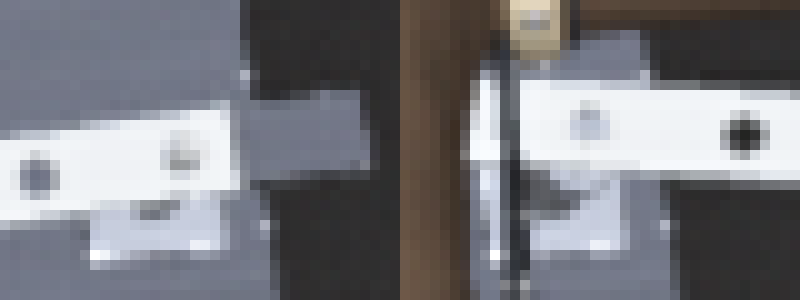

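Run:
```python
from h import *
c=dict(np.load("top0.npz"));
print("gripH0",ray(c,385+18.3-.5,142+15.4-.5,.058),"mid0",ray(c,385+3.9-.5,142+17.7-.5,.058),"tipR",ray(c,385+36.8-.5,142+12.7-.5,.062))
print("hole1",ray(c,385+19-.5,142+12.4-.5,.0845),"mid1",ray(c,385+34.4-.5,142+13.4-.5,.095))
print("proj of pin .604,-.275 top",proj(c,[.602,-.274,.071]))
```

```text
gripH0 [ 0.60283242 -0.27556491  0.058     ] mid0 [ 0.59685536 -0.23004236  0.058     ] tipR [ 0.60882864 -0.33291457  0.062     ]
hole1 [ 0.60654794 -0.27219303  0.0845    ] mid1 [ 0.59970074 -0.31628543  0.095     ]
proj of pin .604,-.275 top [403.21648035 156.28136639]
```

```bash
python3 drive.py '{"sx":[0,0,0,0,0],"sy":[0.003,0.0065,0.0065,0.0065,0.0065],"sz":[0,0,0,0,0],"wx":[-0.2,-0.4,-0.4,-0.4,-0.4],"wy":[0,0,0,0,0],"wz":[0.8,1.6,1.6,1.6,1.6]}'
python3 - <<'E'
from h import *
c=r.capture("top");np.savez("top2.npz",**c)
g=c["frame"][142:172,385:425].min(2).astype(int)
print(g[6:20,14:40])
E
```

```text
time_s: 5.77
tcp_pos: [0.5819, -0.3986, 0.0934]
eef_rot: [180.0, -13.6, -98.9]
contact_force: [3.2, 3.4, -2.8]
gripper_width: 0.0257
gripper_force: 35.1
[[123 116  84  70 106 116 117 119 117 118 111  58  44  46  44  44  41  46
   46  44  48  45  45  46  43  46]
 [ 95  97 107 102 111 114 114 115 114 124 172  80  43  44  43  44  44  45
   44  46  44  45  45  44  45  45]
 [128 132 125 123 124 124 118 119 116 115 134  64  37  36  39  39  39  42
   42  44  44  40  44  42  43  44]
 [239 238 221 217 219 215 194 184 162 158 155 112  87  83  80  70  66  67
   55  55  52  45  43  43  40  38]
 [242 242 240 241 239 241 240 240 238 238 239 239 239 240 239 207 201 197
  162 157 152 120 113 113  89  85]
 [241 242 241 239 211 221 238 241 241 241 241 242 242 243 243 240 240 241
  240 241 240 241 241 241 239 240]
 [243 242 230 196 188 199 222 239 241 241 241 241 240 240 241 241 242 242
  243 242 231 242 245 243 242 243]
 [242 240 231 197 189 191 203 236 241 241 241 241 241 241 241 240 241 242
  202 145 118 157 234 242 241 241]
 [240 241 235 208 210 223 209 238 240 239 239 241 240 240 240 241 242 243
  134  59  40  71 182 240 242 240]
 [241 241 240 231 225 227 232 240 240 240 239 239 239 240 239 239 241 241
  120  45  37  69 185 240 241 240]
 [245 245 243 242 239 240 241 241 242 241 241 241 241 241 241 240 241 243
  202 123 108 158 235 240 239 239]
 [181 191 196 205 206 225 228 231 242 244 244 245 244 244 244 244 244 244
  242 238 239 238 243 242 241 241]
 [104 107 162 188 189 181 163 189 163 160 162 178 166 171 200 205 227 231
  231 232 246 246 246 245 244 243]
 [ 88  85  99 103 133 167 186 190 129 115 116 123  92  77  90  95 110 117
  119 118 135 144 159 171 170 174]]
```

```bash
python3 -c "
from h import *
c=dict(np.load('top2.npz'));print(ray(c,403.4,155,.0845),ray(c,418.4,156.5,.095))"
python3 drive.py '{"sx":[-0.0008,-0.0016,-0.0027,-0.0039,-0.0039,-0.0039,-0.0039],"sy":[0,0,0,0,0,0,0],"sz":[0.007,0.0143,0.0213,0.0283,0.0283,0.0283,0.0283],"wx":[0,0,0,0,0,0,0],"wy":[-1.7,-3.4,-5.1,-6.8,-6.8,-6.8,-6.8],"wz":[0,0,0,0,0,0,0]}'
```

```text
[ 0.60311259 -0.271692    0.0845    ] [ 0.59479172 -0.3144655   0.095     ]
time_s: 6.4
tcp_pos: [0.5815, -0.402, 0.0652]
eef_rot: [180.0, -6.9, -98.9]
contact_force: [2.4, 1.6, -0.7]
gripper_width: 0.0255
gripper_force: 35.1
```

```bash
python3 drive.py '{"sx":[-0.0016,-0.0032,-0.0052,-0.0072,-0.0072,-0.0072,-0.0072],"sy":[0,0,0,0,0,0,0],"sz":[0.007,0.0137,0.0204,0.0272,0.0272,0.0272,0.0272],"wx":[0,0,0,0,0,0,0],"wy":[-1.7,-3.4,-5.1,-6.8,-6.8,-6.8,-6.8],"wz":[0,0,0,0,0,0,0]}'
```

```text
time_s: 6.98
tcp_pos: [0.5814, -0.3992, 0.0379]
eef_rot: [179.9, -0.2, -98.9]
contact_force: [-1.7, -7.2, -1.8]
gripper_width: 0.026
gripper_force: 34.9
```

```bash
python3 drive.py '{"sx":[0,0,0,0,0,0,0,0,0,-0.03,-0.06,-0.06],"sy":[0,0,0,0,0,0,0,0,0,0,0,0],"sz":[0,0,0,0,-0.02,-0.05,-0.09,-0.13,-0.17,-0.2,-0.2,-0.2],"wx":[0,0,0,0,0,0,0,0,0,0,0,0],"wy":[0,0,0,0,0,0,0,0,0,0,0,0],"wz":[0,0,0,0,0,0,0,0,0,0,0,0]}' 0.055
python3 drive.py '{"sx":[0,0,0,0,0,0],"sy":[-0.04,-0.08,-0.12,-0.16,-0.2,-0.2],"sz":[-0.01,-0.01,-0.01,-0.01,-0.01,-0.01],"wx":[0,0,0,0,0,0],"wy":[0,0,0,0,0,0],"wz":[0,0,0,0,0,0]}'
python3 - <<'E'
from h import *
c=r.capture("top");np.savez("top3.npz",**c)
w=r.capture("wrist");np.savez("w3.npz",**w)
cv2.imwrite("pics/o3.png",np.hstack([cv2.resize(c["frame"][100:180,320:440,::-1],(600,400),interpolation=cv2.INTER_CUBIC)]))
print(togo([.5,.2,.25]))
E
```

```text
time_s: 7.98
tcp_pos: [0.5933, -0.3351, 0.241]
eef_rot: [-179.7, 0.0, -98.8]
contact_force: [-0.4, -0.6, -1.6]
gripper_width: 0.0553
gripper_force: 0.0
time_s: 8.48
tcp_pos: [0.7942, -0.3688, 0.238]
eef_rot: [179.5, 0.0, -98.8]
contact_force: [-1.4, 2.1, -6.0]
gripper_width: 0.0551
gripper_force: 0.0
[[-0.5174, 0.374, -0.0056], 'tcp', [0.79, -0.3687, 0.2416], [179.63, 0.04, -98.84]]
```

View pics/o3.png

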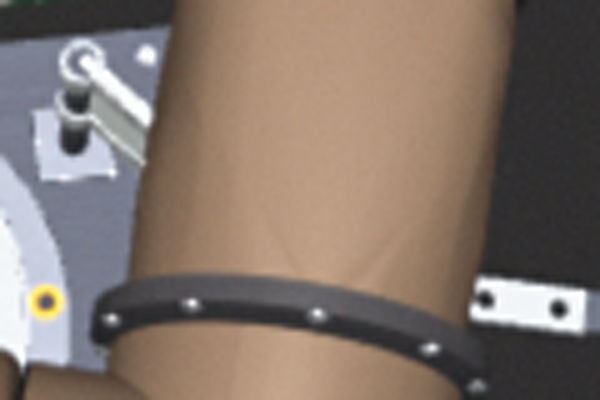

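```bash
python3 - <<'E'
from h import *
c=dict(np.load("top0.npz"));P=cloud(c);print("box",P[70,270],P[65,225])
for b in[(40,325),(133,322),(32,408),(125,405)]: print(ray(c,180+b[0]/3.2,90+b[1]/3.2,.065))
E
python3 drive.py '{"sx":[0,0,0,0,-0.03,-0.07,-0.11,-0.15,-0.19,-0.23,-0.27,-0.31],"sy":[0.04,0.08,0.12,0.16,0.19,0.2,0.2,0.2,0.2,0.2,0.2,0.2],"sz":[-0.02,-0.04,-0.058,-0.058,-0.058,-0.058,-0.058,-0.058,-0.058,-0.058,-0.058,-0.058],"wx":[0,0,0,0,0,0,0,0,0,0,0,0],"wy":[0,0,0,0,0,0,0,0,0,0,0,0],"wz":[0,0,0,0,-1,-2,-3,-4,-5,-7,-9,-11]}'
python3 drive.py '{"sx":[0,0],"sy":[0,0],"sz":[0,0],"wx":[0,0],"wy":[0,0],"wz":[-1.6,-1.6]}'
python3 -c "
from h import *
print(togo([.48,.4,.3],-86.2))"
```

```text
box [0.8507214  0.12389297 0.17016297] [0.85023823 0.2454947  0.21146469]
[0.51153548 0.38438972 0.065     ]
[0.5118076  0.29367794 0.065     ]
[0.43108321 0.39097873 0.065     ]
[0.43141154 0.30104486 0.065     ]
time_s: 9.58
tcp_pos: [0.6378, -0.0309, 0.3075]
eef_rot: [-179.8, 0.0, -87.8]
contact_force: [0.8, 0.4, 0.1]
gripper_width: 0.055
gripper_force: 0.0
time_s: 9.75
tcp_pos: [0.6383, -0.0304, 0.3069]
eef_rot: [-179.9, 0.0, -86.0]
contact_force: [-0.1, -0.6, -0.1]
gripper_width: 0.055
gripper_force: 0.0
[[-0.4404, 0.128, 0.0068], 'tcp', [0.6383, -0.0304, 0.3069], [-179.88, 0.02, -86.01], [-0.12, 0.02, 0.19]]
```

```bash
python3 drive.py '{"sx":[-0.04,-0.08,-0.12,-0.16,-0.2,-0.24,-0.28,-0.32,-0.36,-0.4,-0.4404,-0.4404],"sy":[0.0115,0.023,0.035,0.047,0.059,0.07,0.082,0.094,0.106,0.117,0.128,0.128],"sz":[0,0,0,0,0,0,0,0,0,0.007,0.007,0.007],"wx":[0,0,0,0,0,0,0,0,0,0,0,0],"wy":[0,0,0,0,0,0,0,0,0,0,0,0],"wz":[0,0,0,0,0,0,0,0,0,0,0,0.2]}'
python3 drive.py '{"sx":[0,0],"sy":[0,0],"sz":[0,0],"wx":[0,0],"wy":[0,0],"wz":[0,0]}'
python3 - <<'E'
from h import *
c=r.capture("top");np.savez("top4.npz",**c)
w=r.capture("wrist");np.savez("w4.npz",**w)
a=cv2.resize(c["frame"][90:190,230:440,::-1],(630,300),interpolation=cv2.INTER_CUBIC)
b=cv2.resize(w["frame"][:300,:,::-1],(640,300))
cv2.imwrite("pics/o4.png",np.vstack([cv2.copyMakeBorder(a,0,0,0,10,0),b]))
print(togo([.48,.4,.3]))
E
```

```text
time_s: 10.75
tcp_pos: [0.4811, 0.4024, 0.2983]
eef_rot: [180.0, 0.1, -86.4]
contact_force: [1.4, -0.5, -0.7]
gripper_width: 0.0551
gripper_force: 0.0
time_s: 10.92
tcp_pos: [0.4831, 0.3977, 0.2991]
eef_rot: [-180.0, 0.0, -86.5]
contact_force: [-0.1, -0.1, 0.5]
gripper_width: 0.0549
gripper_force: 0.0
[[-0.003, 0.0035, -0.0008], 'tcp', [0.4836, 0.3972, 0.2992], [-179.98, 0.05, -86.6]]
```

View pics/o4.png

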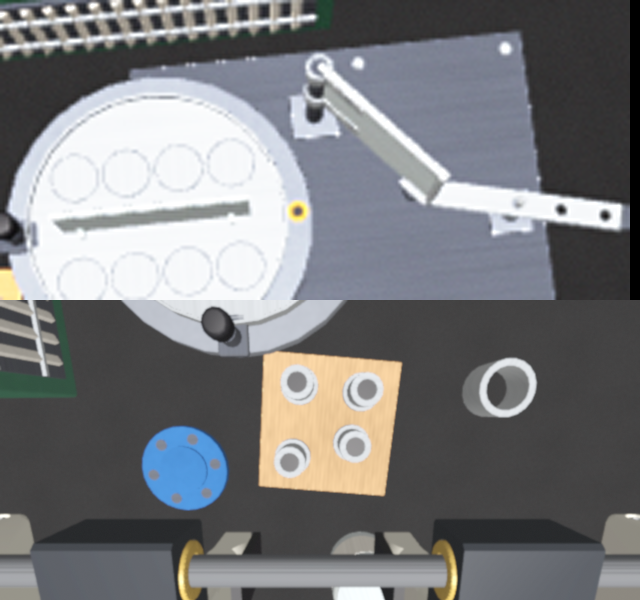

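The top view shows the stay lying down with the pin in its near-wing hole at (518,201), and the wing wide open. The wrist view shows the bush tops at (297,382), (366,390), (290,460) and (354,445).

```bash
cat >> h.py <<'E'
def bushes(c,uv,ztop=.065,w=26):
    "centre of each bush from the dark bore blob near given pixel, rim at ztop"
    out=[]
    g=cv2.cvtColor(c["frame"],cv2.COLOR_RGB2GRAY)
    for u,v in uv:
        u,v=int(u),int(v);k=g[v-w:v+w,u-w:u+w]
        _,m=cv2.threshold(k,0,255,cv2.THRESH_BINARY_INV+cv2.THRESH_OTSU)
        n,l,st,ce=cv2.connectedComponentsWithStats(m);i=l[w,w]
        T=c["cam_to_world"]
        out.append((np.round(ray(c,u-w+ce[i][0],v-w+ce[i][1],ztop),4).tolist(),int(st[i][4])))
    return out
E
python3 - <<'E'
from h import *
w=dict(np.load("w4.npz"))
for b in bushes(w,[(297,82),(366,90),(290,160),(354,145)]):print(b)
g=cv2.medianBlur(cv2.cvtColor(w["frame"],cv2.COLOR_RGB2GRAY),3)[50:190,260:400]
h=cv2.HoughCircles(g,cv2.HOUGH_GRADIENT,1,30,param1=150,param2=12,minRadius=9,maxRadius=18)
for x,y,q in h[0]:print(x+260,y+50,q,ray(w,x+260,y+50,.065))
t=dict(np.load("top4.npz"));print("pin",ray(t,230+518.5/3-.5,90+201.5/3-.5,.058))
E
```

```text
([0.5133, 0.3024, 0.065], 317)
([0.437, 0.3057, 0.065], 311)
([0.5178, 0.3901, 0.065], 266)
([0.4443, 0.368, 0.065], 270)
296.5 81.5 10.3 [0.51323024 0.30243816 0.065     ]
366.5 89.5 9.4 [0.43716633 0.30607598 0.065     ]
291.5 156.5 14.3 [0.51520181 0.3835638  0.065     ]
355.5 146.5 9.25 [0.44366188 0.36790673 0.065     ]
pin [ 0.60362423 -0.27414462  0.058     ]
```

Run:
```python
from h import *
for n in("w4","top4"):
    w=dict(np.load(n+".npz"));P=cloud(w)
    m=(P[...,2]>.06)&(P[...,2]<.075)&(P[...,0]>.38)&(P[...,0]<.56)&(P[...,1]>.25)&(P[...,1]<.42)
    k,l,st,ce=cv2.connectedComponentsWithStats(m.astype(np.uint8))
    for i in range(1,k):
        if st[i][4]>10:
            q=P[l==i];(x,y),rad=cv2.minEnclosingCircle(q[:,:2].astype(np.float32));print(n,np.round([x,y,rad],4),np.median(q[:,2]).round(4),st[i][4])
```

```text
w4 [0.513  0.3027 0.0181] 0.0636 820
w4 [0.4365 0.3058 0.0181] 0.0635 798
w4 [0.4437 0.3683 0.0179] 0.0636 698
w4 [0.5174 0.3905 0.0181] 0.0636 694
top4 [0.515  0.3876 0.0185] 0.0641 93
top4 [0.5115 0.2998 0.018 ] 0.0642 95
top4 [0.4417 0.3649 0.018 ] 0.064 94
top4 [0.4344 0.3028 0.0178] 0.0641 97
```

Run:
```python
from h import *
print(togo([.4355,.3043,.029],-86.2))
```

```text
[[0.0901, 0.0537, 0.2701], 'tcp', [0.4836, 0.3972, 0.2992], [-179.98, 0.05, -86.6], [-0.02, 0.05, -0.4]]
```

```bash
python3 drive.py '{"sx":[0.035,0.07,0.0901,0.0901,0.0901,0.0901,0.0901,0.0901,0.0901,0.0901,0.0901,0.0901],"sy":[0.02,0.04,0.0537,0.0537,0.0537,0.0537,0.0537,0.0537,0.0537,0.0537,0.0537,0.0537],"sz":[0,0.01,0.04,0.08,0.12,0.16,0.19,0.22,0.245,0.262,0.2701,0.2701],"wx":[0,0,0,0,0,0,0,0,0,0,0,0],"wy":[0,0,0,0,0,0,0,0,0,0,0,0],"wz":[-0.4,-0.4,-0.4,-0.4,-0.4,-0.4,-0.4,-0.4,-0.4,-0.4,-0.4,-0.4]}' 0.06 30
python3 drive.py '{"sx":[0,0,0,0,0,0,0,0,0,0,0],"sy":[0,0,0,0,0,0,0,0,0,0,0],"sz":[0,0,0,0,0,-0.03,-0.07,-0.11,-0.15,-0.18,-0.18],"wx":[0,0,0,0,0,0,0,0,0,0,0],"wy":[0,0,0,0,0,0,0,0,0,0,0],"wz":[0,0,0,0,0,0,0,0,0,0,0]}' 0.02 30
python3 -c "
from h import *
print(togo([.545,.0195,.21],-86.2))"
```

```text
time_s: 12.02
tcp_pos: [0.4347, 0.3038, 0.027]
eef_rot: [179.9, -0.1, -86.2]
contact_force: [-0.2, -0.3, 0.7]
gripper_width: 0.06
gripper_force: 0.0
time_s: 12.93
tcp_pos: [0.4372, 0.3079, 0.2154]
eef_rot: [-179.6, 0.4, -86.0]
contact_force: [1.2, 0.6, -2.6]
gripper_width: 0.0357
gripper_force: 30.0
[[0.2952, -0.0875, 0.0038], 'tcp', [0.4372, 0.3079, 0.2154], [-179.57, 0.43, -86.02], [-0.43, 0.43, 0.18]]
```

```bash
python3 drive.py '{"sx":[0.03,0.06,0.09,0.115,0.115,0.115],"sy":[-0.02,-0.05,-0.08,-0.1,-0.1,-0.1],"sz":[0,0,0,0,0,0],"wx":[0,0,0,0,0,0],"wy":[0,0,0,0,0,0],"wz":[0,0,0,0,0,0]}'
python3 - <<'E'
from h import *
c=r.capture("wrist");np.savez("w5.npz",**c);P=cloud(c);pic(c,"w5.png",0,0,640,400,1)
print(togo([.545,.0195,.21],-86.2))
for p in([.545,.0195,.049],[.541,.075,.049],[.537,.131,.049],[.598,.107,.127]):
    print(proj(c,p))
u,v=proj(c,[.5447,.047,.049]).astype(int);print(P[v,u])
E
```

```text
time_s: 13.43
tcp_pos: [0.5427, 0.1959, 0.2066]
eef_rot: [179.8, -0.0, -86.3]
contact_force: [0.7, -0.5, -2.5]
gripper_width: 0.0354
gripper_force: 30.0
[[0.1771, 0.0089, -0.003], 'tcp', [0.5421, 0.1968, 0.2069], [179.85, -0.03, -86.21], [0.15, -0.03, -0.01]]
[329.95082623 -30.23478009]
[329.78125367  44.29042403]
[329.5849798  112.71975777]
[242.57219547  68.47568967]
[0.5453783  0.04578478 0.04550945]
```

View pics/w5.png

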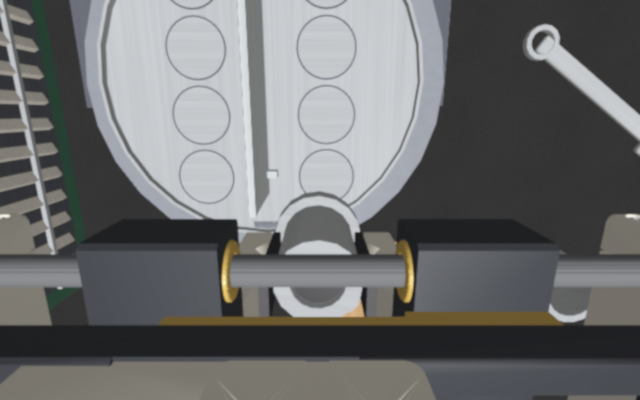

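The ring marks are at (326,47), (326,114) and (326,176) in the wrist view. The bush is held well.

Run:
```python
from h import *
c=dict(np.load("w5.npz"))
q=[ray(c,*p,.048) for p in((326.5,47),(326.5,114),(326,176))]
print(np.round(q,4),np.round(np.diff(q,axis=0),4))
P=cloud(c);print(P[110:118,318:335,2].mean(),P[44:50,318:335,2].mean())
```

```text
[[0.5436 0.0771 0.048 ]
 [0.5396 0.1323 0.048 ]
 [0.5361 0.1881 0.048 ]] [[-0.004   0.0551  0.    ]
 [-0.0036  0.0558  0.    ]]
nan nan
```

```bash
python3 drive.py '{"sx":[0.04,0.08,0.12,0.15,0.17,0.177,0.177,0.177,0.177,0.177,0.177,0.177],"sy":[0.003,0.005,0.007,0.008,0.008,0.008,0.008,0.008,0.008,0.008,0.008,0.008],"sz":[0,0,0,0.01,0.03,0.055,0.08,0.1,0.115,0.122,0.126,0.126],"wx":[0,0,0,0,0,0,0,0,0,0,0,0],"wy":[0,0,0,0,0,0,0,0,0,0,0,0],"wz":[0,0,0,0,0,0,0,0,0,0,0,0]}'
python3 -c "
from h import *
print(togo([.546,.0196,.0745],-86.2))"
```

```text
time_s: 14.48
tcp_pos: [0.5462, 0.0213, 0.0818]
eef_rot: [179.9, -0.0, -86.0]
contact_force: [0.4, -0.0, -3.2]
gripper_width: 0.0356
gripper_force: 30.0
[[0.0017, 0.0003, 0.0073], 'tcp', [0.5462, 0.0213, 0.0818], [179.92, -0.01, -86.02], [0.08, -0.01, 0.18]]
```

```bash
python3 drive.py '{"sx":[0.001,0.0015,0.0015,0.0015,0.0015],"sy":[0,0,0,0,0],"sz":[0.003,0.005,0.0065,0.0065,0.0065],"wx":[0,0,0,0,0],"wy":[0,0,0,0,0],"wz":[0,0,0,0,0]}'
```

```text
time_s: 14.9
tcp_pos: [0.5468, 0.0191, 0.0759]
eef_rot: [180.0, 0.0, -86.1]
contact_force: [-0.1, 0.0, -3.7]
gripper_width: 0.0353
gripper_force: 30.0
```

```bash
python3 drive.py '{"sx":[0,0,0,0],"sy":[0,0,0,0],"sz":[0.001,0.0015,0.0015,0.0015],"wx":[0,0,0,0],"wy":[0,0,0,0],"wz":[0,0,0,0]}'; python3 drive.py '{"sx":[0,0,0,0],"sy":[0,0,0,0],"sz":[0.001,0.0015,0.0015,0.0015],"wx":[0,0,0,0],"wy":[0,0,0,0],"wz":[0,0,0,0]}'
```

```text
time_s: 15.23
tcp_pos: [0.5467, 0.0191, 0.0741]
eef_rot: [180.0, 0.0, -86.1]
contact_force: [-0.5, 1.0, -3.5]
gripper_width: 0.0354
gripper_force: 30.0
time_s: 15.57
tcp_pos: [0.5466, 0.0191, 0.0725]
eef_rot: [180.0, 0.0, -86.1]
contact_force: [0.3, -0.1, -3.0]
gripper_width: 0.0357
gripper_force: 30.0
```

```bash
python3 drive.py '{"sx":[0,0,0],"sy":[0,0,0],"sz":[0.001,0.001,0.001],"wx":[0,0,0],"wy":[0,0,0],"wz":[0,0,0]}'; python3 drive.py '{"sx":[0,0,0],"sy":[0,0,0],"sz":[0.001,0.001,0.001],"wx":[0,0,0],"wy":[0,0,0],"wz":[0,0,0]}'; python3 drive.py '{"sx":[0,0,0],"sy":[0,0,0],"sz":[0.001,0.001,0.001],"wx":[0,0,0],"wy":[0,0,0],"wz":[0,0,0]}'
```

```text
time_s: 15.82
tcp_pos: [0.547, 0.019, 0.0722]
eef_rot: [-180.0, -0.0, -86.1]
contact_force: [-2.7, -0.9, 4.8]
gripper_width: 0.0353
gripper_force: 30.0
time_s: 16.07
tcp_pos: [0.5474, 0.0188, 0.0722]
eef_rot: [-179.9, -0.0, -86.0]
contact_force: [-2.9, -3.2, 11.8]
gripper_width: 0.036
gripper_force: 30.0
time_s: 16.32
tcp_pos: [0.5476, 0.0187, 0.0721]
eef_rot: [-179.9, -0.0, -86.0]
contact_force: [-6.6, -3.4, 21.7]
gripper_width: 0.0358
gripper_force: 30.0
```

```bash
python3 drive.py '{"sx":[0,0,0,0,0,0,0,0,0],"sy":[0,0,0,0,0,0,0,0,0],"sz":[-0.002,-0.002,-0.002,-0.002,-0.03,-0.07,-0.11,-0.14,-0.14],"wx":[0,0,0,0,0,0,0,0,0],"wy":[0,0,0,0,0,0,0,0,0],"wz":[0,0,0,0,0,0,0,0,0]}' 0.05
python3 -c "
from h import *
print(togo([.47,.366,.21],-86.2))"
```

```text
time_s: 17.07
tcp_pos: [0.5502, 0.0197, 0.2164]
eef_rot: [-179.4, 0.1, -86.0]
contact_force: [1.9, 0.4, 0.3]
gripper_width: 0.0498
gripper_force: 0.0
[[-0.351, 0.0561, 0.0063], 'tcp', [0.5502, 0.0197, 0.2164], [-179.44, 0.07, -86.03], [-0.56, 0.07, 0.17]]
```

```bash
cat > look.py <<'E'
from h import *
w=r.capture("wrist");P=cloud(w)
m=(P[...,2]>.058)&(P[...,2]<.075)&(P[...,0]>.36)&(P[...,0]<.58)&(P[...,1]>.25)&(P[...,1]<.47)
k,l,st,ce=cv2.connectedComponentsWithStats(m.astype(np.uint8))
for i in range(1,k):
    if st[i][4]>60:
        q=P[l==i];(x,y),rad=cv2.minEnclosingCircle(q[:,:2].astype(np.float32));print(np.round([x,y,rad],4),st[i][4],"-> go",togo([x-.001,y-.0015,.027],-86.2))
E
python3 drive.py '{"sx":[-0.04,-0.08,-0.12,-0.16,-0.2,-0.24,-0.28,-0.32,-0.355,-0.383,-0.383,-0.383],"sy":[0.005,0.01,0.015,0.02,0.025,0.03,0.034,0.038,0.042,0.045,0.045,0.045],"sz":[0,0,-0.01,-0.03,-0.03,-0.03,-0.03,-0.03,-0.03,-0.03,-0.03,-0.03],"wx":[0,0,0,0,0,0,0,0,0,0,0,0],"wy":[0,0,0,0,0,0,0,0,0,0,0,0],"wz":[0,0,0,0,0,0,0,0,0,0,0,0]}' 0.055
python3 drive.py '{"sx":[0,0],"sy":[0,0],"sz":[0,0],"wx":[0,0],"wy":[0,0],"wz":[0,0]}'
python3 look.py
```

```text
time_s: 18.07
tcp_pos: [0.475, 0.3996, 0.2383]
eef_rot: [179.9, -0.1, -86.0]
contact_force: [-1.1, 0.2, -0.5]
gripper_width: 0.0549
gripper_force: 0.0
time_s: 18.23
tcp_pos: [0.4759, 0.3973, 0.2394]
eef_rot: [179.9, -0.0, -86.1]
contact_force: [-0.9, -0.3, -0.7]
gripper_width: 0.0549
gripper_force: 0.0
[0.5785 0.2603 0.0076] 127 -> go [[0.1449, -0.0921, 0.2126], 'tcp', [0.476, 0.3972, 0.2397], [179.97, -0.0, -86.15], [0.03, -0.0, 0.05]]
[0.5128 0.3027 0.0179] 1259 -> go [[0.0982, -0.0294, 0.2127], 'tcp', [0.476, 0.3972, 0.2397], [179.97, -0.0, -86.15], [0.03, -0.0, 0.05]]
[0.4436 0.3682 0.0181] 1083 -> go [[0.0281, 0.0352, 0.2127], 'tcp', [0.476, 0.3972, 0.2397], [179.97, -0.0, -86.15], [0.03, -0.0, 0.05]]
[0.5174 0.3905 0.018 ] 1052 -> go [[0.0109, -0.0399, 0.2127], 'tcp', [0.476, 0.3972, 0.2397], [179.97, -0.0, -86.15], [0.03, -0.0, 0.05]]
```

```bash
python3 drive.py '{"sx":[0.02,0.028,0.028,0.028,0.028,0.028,0.028,0.028,0.028,0.028,0.028],"sy":[0.02,0.0352,0.0352,0.0352,0.0352,0.0352,0.0352,0.0352,0.0352,0.0352,0.0352],"sz":[0,0.02,0.06,0.1,0.14,0.17,0.19,0.205,0.2127,0.2127,0.2127],"wx":[0,0,0,0,0,0,0,0,0,0,0],"wy":[0,0,0,0,0,0,0,0,0,0,0],"wz":[0,0,0,0,0,0,0,0,0,0,0]}' 0.055 30
python3 drive.py '{"sx":[0,0,0,0,0,0,0,0,0,0,0,0],"sy":[0,0,0,0,0,0,0,0,0,0,0,0],"sz":[0,0,0,0,0,-0.03,-0.07,-0.11,-0.15,-0.18,-0.18,-0.18],"wx":[0,0,0,0,0,0,0,0,0,0,0,0],"wy":[0,0,0,0,0,0,0,0,0,0,0,0],"wz":[0,0,0,0,0,0,0,0,0,0,0,0]}' 0.02 30
python3 -c "
from h import *
print(togo([.5425,.0754,.073],-86.2))"
```

```text
time_s: 19.2
tcp_pos: [0.4429, 0.3676, 0.0275]
eef_rot: [180.0, 0.0, -86.1]
contact_force: [-0.4, -0.4, 0.2]
gripper_width: 0.055
gripper_force: 0.0
time_s: 20.2
tcp_pos: [0.4426, 0.3684, 0.2084]
eef_rot: [-179.9, 0.2, -86.1]
contact_force: [0.0, -1.0, -6.5]
gripper_width: 0.0361
gripper_force: 30.0
[[0.2995, -0.0796, 0.1346], 'tcp', [0.4426, 0.3684, 0.2084], [-179.94, 0.18, -86.1], [-0.06, 0.18, 0.1]]
```

```bash
python3 drive.py '{"sx":[0.04,0.08,0.12,0.16,0.2,0.24,0.275,0.295,0.2995,0.2995,0.2995,0.2995],"sy":[-0.01,-0.02,-0.03,-0.042,-0.053,-0.064,-0.074,-0.079,-0.0796,-0.0796,-0.0796,-0.0796],"sz":[0,0,0,0,0,0,0.01,0.035,0.065,0.095,0.115,0.128],"wx":[0,0,0,0,0,0,0,0,0,0,0,0],"wy":[0,0,0,0,0,0,0,0,0,0,0,0],"wz":[0,0,0,0,0,0,0,0,0,0,0,0]}'
python3 drive.py '{"sx":[0,0,0],"sy":[0,0,0],"sz":[0,0,0],"wx":[0,0,0],"wy":[0,0,0],"wz":[0,0,0]}'
python3 -c "
from h import *
print(togo([.5425,.0754,.073],-86.2))"
```

```text
time_s: 21.2
tcp_pos: [0.5389, 0.0726, 0.074]
eef_rot: [179.5, -0.1, -86.2]
contact_force: [-1.2, -0.8, -3.3]
gripper_width: 0.0354
gripper_force: 30.0
time_s: 21.45
tcp_pos: [0.5422, 0.0744, 0.0788]
eef_rot: [179.9, -0.0, -86.1]
contact_force: [0.1, 0.1, -2.7]
gripper_width: 0.0354
gripper_force: 30.0
[[-0.0009, -0.0003, 0.0058], 'tcp', [0.5422, 0.0744, 0.0788], [179.93, -0.02, -86.07], [0.07, -0.02, 0.13]]
```

```bash
python3 drive.py '{"sx":[-0.0009,-0.0009,-0.0009,-0.0009],"sy":[0,0,0,0],"sz":[0.003,0.0055,0.0055,0.0055],"wx":[0,0,0,0],"wy":[0,0,0,0],"wz":[0,0,0,0]}'; python3 drive.py '{"sx":[0,0,0,0],"sy":[0,0,0,0],"sz":[0.001,0.0015,0.0015,0.0015],"wx":[0,0,0,0],"wy":[0,0,0,0],"wz":[0,0,0,0]}'
```

```text
time_s: 21.78
tcp_pos: [0.5422, 0.0755, 0.0737]
eef_rot: [180.0, 0.0, -86.1]
contact_force: [0.0, 0.1, -3.3]
gripper_width: 0.0355
gripper_force: 30.0
time_s: 22.12
tcp_pos: [0.5422, 0.0753, 0.0719]
eef_rot: [180.0, 0.0, -86.1]
contact_force: [-0.5, 0.2, -3.4]
gripper_width: 0.0354
gripper_force: 30.0
```

```bash
python3 drive.py '{"sx":[0,0,0],"sy":[0,0,0],"sz":[0.001,0.001,0.001],"wx":[0,0,0],"wy":[0,0,0],"wz":[0,0,0]}'; python3 drive.py '{"sx":[0,0,0,0,0,0,0,0,0],"sy":[0,0,0,0,0,0,0,0,0],"sz":[0,0,0,0,-0.03,-0.07,-0.11,-0.14,-0.14],"wx":[0,0,0,0,0,0,0,0,0],"wy":[0,0,0,0,0,0,0,0,0],"wz":[0,0,0,0,0,0,0,0,0]}' 0.05
python3 -c "
from h import *
print(togo([.48,.4,.24],-86.2))"
```

```text
time_s: 22.37
tcp_pos: [0.5424, 0.0754, 0.071]
eef_rot: [180.0, 0.0, -86.1]
contact_force: [0.5, -0.4, -2.9]
gripper_width: 0.0352
gripper_force: 30.0
time_s: 23.12
tcp_pos: [0.5458, 0.0762, 0.2184]
eef_rot: [-179.4, 0.1, -86.0]
contact_force: [1.2, 0.5, 1.0]
gripper_width: 0.0501
gripper_force: 0.0
[[-0.3276, 0.043, -0.0212], 'tcp', [0.5458, 0.0762, 0.2184], [-179.39, 0.15, -86.03], [-0.6, 0.15, 0.17]]
```

```bash
python3 drive.py '{"sx":[-0.04,-0.08,-0.12,-0.16,-0.2,-0.24,-0.27,-0.3,-0.32,-0.3276,-0.3276,-0.3276],"sy":[0.005,0.01,0.015,0.02,0.025,0.03,0.034,0.038,0.041,0.043,0.043,0.043],"sz":[0,0,-0.01,-0.02,-0.02,-0.02,-0.02,-0.02,-0.02,-0.02,-0.02,-0.02],"wx":[0,0,0,0,0,0,0,0,0,0,0,0],"wy":[0,0,0,0,0,0,0,0,0,0,0,0],"wz":[0,0,0,0,0,0,0,0,0,0,0,0]}' 0.055
python3 drive.py '{"sx":[0,0],"sy":[0,0],"sz":[0,0],"wx":[0,0],"wy":[0,0],"wz":[0,0]}'
python3 look.py
```

```text
time_s: 24.12
tcp_pos: [0.4769, 0.3988, 0.2307]
eef_rot: [179.9, -0.0, -86.1]
contact_force: [-0.2, -1.0, 0.1]
gripper_width: 0.055
gripper_force: 0.0
time_s: 24.28
tcp_pos: [0.4775, 0.398, 0.2312]
eef_rot: [180.0, 0.0, -86.2]
contact_force: [0.7, 0.0, 0.2]
gripper_width: 0.055
gripper_force: 0.0
[0.5784 0.2603 0.0079] 141 -> go [[0.1458, -0.0904, 0.2042], 'tcp', [0.4775, 0.3982, 0.2313], [179.98, 0.02, -86.16], [0.02, 0.02, 0.04]]
[0.513  0.3028 0.018 ] 1335 -> go [[0.0991, -0.028, 0.2042], 'tcp', [0.4775, 0.3982, 0.2313], [179.98, 0.02, -86.16], [0.02, 0.02, 0.04]]
[0.5174 0.3904 0.0181] 1111 -> go [[0.0119, -0.0383, 0.2043], 'tcp', [0.4775, 0.3982, 0.2313], [179.98, 0.02, -86.16], [0.02, 0.02, 0.04]]
```

B4 goes to spot2.

```bash
python3 drive.py '{"sx":[0.006,0.012,0.012,0.012,0.012,0.012,0.012,0.012,0.012,0.012,0.012],"sy":[-0.02,-0.038,-0.0383,-0.0383,-0.0383,-0.0383,-0.0383,-0.0383,-0.0383,-0.0383,-0.0383],"sz":[0,0.02,0.06,0.1,0.13,0.16,0.185,0.198,0.2043,0.2043,0.2043],"wx":[0,0,0,0,0,0,0,0,0,0,0],"wy":[0,0,0,0,0,0,0,0,0,0,0],"wz":[0,0,0,0,0,0,0,0,0,0,0]}' 0.055 30
python3 drive.py '{"sx":[0,0,0,0,0,0,0,0,0,0,0,0],"sy":[0,0,0,0,0,0,0,0,0,0,0,0],"sz":[0,0,0,0,0,-0.03,-0.07,-0.11,-0.15,-0.18,-0.18,-0.18],"wx":[0,0,0,0,0,0,0,0,0,0,0,0],"wy":[0,0,0,0,0,0,0,0,0,0,0,0],"wz":[0,0,0,0,0,0,0,0,0,0,0,0]}' 0.02 30
python3 -c "
from h import *
print(togo([.5384,.1313,.073],-86.2))"
```

```text
time_s: 25.25
tcp_pos: [0.5166, 0.3899, 0.0274]
eef_rot: [-180.0, 0.0, -86.1]
contact_force: [-0.6, 0.2, 0.5]
gripper_width: 0.0548
gripper_force: 0.0
time_s: 26.25
tcp_pos: [0.5163, 0.3905, 0.2086]
eef_rot: [-179.9, 0.2, -86.1]
contact_force: [-0.7, -1.2, -4.2]
gripper_width: 0.0353
gripper_force: 30.0
[[0.2606, -0.0042, 0.1347], 'tcp', [0.5163, 0.3905, 0.2086], [-179.91, 0.19, -86.1], [-0.09, 0.19, 0.1]]
```

```bash
python3 drive.py '{"sx":[0.04,0.08,0.12,0.16,0.2,0.235,0.255,0.2606,0.2606,0.2606,0.2606,0.2606],"sy":[0,-0.001,-0.002,-0.003,-0.003,-0.004,-0.0042,-0.0042,-0.0042,-0.0042,-0.0042,-0.0042],"sz":[0,0,0,0,0,0,0.015,0.045,0.075,0.1,0.12,0.129],"wx":[0,0,0,0,0,0,0,0,0,0,0,0],"wy":[0,0,0,0,0,0,0,0,0,0,0,0],"wz":[0,0,0,0,0,0,0,0,0,0,0,0]}'
python3 drive.py '{"sx":[0,0,0],"sy":[0,0,0],"sz":[0,0,0],"wx":[0,0,0],"wy":[0,0,0],"wz":[0,0,0]}'
python3 -c "
from h import *
print(togo([.5384,.1313,.0725],-86.2))"
```

```text
time_s: 27.25
tcp_pos: [0.5348, 0.1284, 0.0729]
eef_rot: [179.6, -0.2, -86.2]
contact_force: [-1.1, -0.6, -3.4]
gripper_width: 0.0357
gripper_force: 30.0
time_s: 27.5
tcp_pos: [0.5386, 0.1306, 0.0784]
eef_rot: [-180.0, 0.0, -86.1]
contact_force: [-0.0, 0.8, -1.6]
gripper_width: 0.0353
gripper_force: 30.0
[[-0.0007, 0.0001, 0.0059], 'tcp', [0.5386, 0.1306, 0.0784], [-179.97, 0.02, -86.06], [-0.03, 0.02, 0.14]]
```

```bash
python3 drive.py '{"sx":[-0.0007,-0.0007,-0.0007,-0.0007,-0.0007],"sy":[0,0,0,0,0],"sz":[0.003,0.006,0.0068,0.0068,0.0068],"wx":[0,0,0,0,0],"wy":[0,0,0,0,0],"wz":[0,0,0,0,0]}'; python3 drive.py '{"sx":[0,0,0],"sy":[0,0,0],"sz":[0.0008,0.0008,0.0008],"wx":[0,0,0],"wy":[0,0,0],"wz":[0,0,0]}'; python3 drive.py '{"sx":[0,0,0,0,0,0,0,0,0],"sy":[0,0,0,0,0,0,0,0,0],"sz":[0,0,0,0,-0.03,-0.07,-0.11,-0.14,-0.14],"wx":[0,0,0,0,0,0,0,0,0],"wy":[0,0,0,0,0,0,0,0,0],"wz":[0,0,0,0,0,0,0,0,0]}' 0.05
python3 -c "
from h import *
print(togo([.48,.4,.24],-86.2))"
```

```text
time_s: 27.92
tcp_pos: [0.538, 0.1309, 0.071]
eef_rot: [180.0, 0.0, -86.1]
contact_force: [0.3, -0.3, -3.0]
gripper_width: 0.0354
gripper_force: 30.0
time_s: 28.17
tcp_pos: [0.5382, 0.131, 0.0706]
eef_rot: [-180.0, 0.0, -86.1]
contact_force: [-2.9, 0.6, 5.2]
gripper_width: 0.0358
gripper_force: 30.0
time_s: 28.92
tcp_pos: [0.5414, 0.1321, 0.2173]
eef_rot: [-179.4, 0.2, -86.0]
contact_force: [1.0, 0.9, 0.7]
gripper_width: 0.0498
gripper_force: 0.0
[[-0.2716, 0.0425, -0.0222], 'tcp', [0.5414, 0.1321, 0.2173], [-179.43, 0.2, -86.03], [-0.57, 0.2, 0.17]]
```

```bash
sed -i 's/\.027\],-86\.2/.027],-66/' look.py
python3 drive.py '{"sx":[-0.04,-0.08,-0.12,-0.16,-0.2,-0.235,-0.26,-0.2716,-0.2716,-0.2716,-0.2716],"sy":[0.006,0.012,0.018,0.025,0.031,0.037,0.041,0.0425,0.0425,0.0425,0.0425],"sz":[0,-0.01,-0.02,-0.02,-0.02,-0.02,-0.02,-0.02,-0.02,-0.02,-0.02],"wx":[0,0,0,0,0,0,0,0,0,0,0],"wy":[0,0,0,0,0,0,0,0,0,0,0],"wz":[0,0,0,0,0,0,0,0,0,0,0]}' 0.055
python3 look.py
```

```text
time_s: 29.83
tcp_pos: [0.4772, 0.3981, 0.2298]
eef_rot: [179.9, -0.0, -86.1]
contact_force: [0.5, 0.5, 0.1]
gripper_width: 0.0548
gripper_force: 0.0
[0.5788 0.2597 0.0079] 135 -> go [[0.146, -0.0909, 0.203], 'tcp', [0.4774, 0.3978, 0.23], [179.96, -0.01, -86.14], [0.04, -0.0, -20.14]]
[0.5129 0.3027 0.018 ] 1349 -> go [[0.0987, -0.028, 0.203], 'tcp', [0.4774, 0.3978, 0.23], [179.96, -0.01, -86.14], [0.04, -0.0, -20.14]]
```

```bash
python3 drive.py '{"sx":[0.03,0.065,0.09,0.0987,0.0987,0.0987,0.0987,0.0987,0.0987,0.0987,0.0987,0.0987],"sy":[-0.01,-0.02,-0.027,-0.028,-0.028,-0.028,-0.028,-0.028,-0.028,-0.028,-0.028,-0.028],"sz":[0,0,0,0.02,0.06,0.1,0.14,0.17,0.19,0.2,0.203,0.203],"wx":[0,0,0,0,0,0,0,0,0,0,0,0],"wy":[0,0,0,0,0,0,0,0,0,0,0,0],"wz":[-6,-12,-17,-20,-20,-20,-20,-20,-20,-20,-20,-20]}' 0.055 30
python3 drive.py '{"sx":[0,0,0,0,0,0,0,0,0,0,0,0],"sy":[0,0,0,0,0,0,0,0,0,0,0,0],"sz":[0,0,0,0,0,0,-0.03,-0.07,-0.11,-0.15,-0.18,-0.18],"wx":[0,0,0,0,0,0,0,0,0,0,0,0],"wy":[0,0,0,0,0,0,0,0,0,0,0,0],"wz":[0,0,0,0,0,0,0,0,0,0,0,0]}' 0.02 30
python3 -c "
from h import *
print(togo([.535,.1874,.073],-86.2))"
```

```text
time_s: 30.88
tcp_pos: [0.512, 0.3019, 0.0272]
eef_rot: [180.0, -0.0, -66.1]
contact_force: [-0.2, 0.4, 0.3]
gripper_width: 0.0548
gripper_force: 0.0
time_s: 31.88
tcp_pos: [0.5144, 0.3044, 0.2148]
eef_rot: [-179.4, 0.2, -66.0]
contact_force: [0.5, 1.1, -2.1]
gripper_width: 0.0356
gripper_force: 30.0
[[0.1157, 0.0303, 0.1412], 'tcp', [0.5144, 0.3044, 0.2148], [-179.39, 0.19, -66.02], [-0.57, 0.29, 20.18]]
```

```bash
python3 drive.py '{"sx":[0.03,0.06,0.09,0.113,0.1157,0.1157,0.1157,0.1157,0.1157,0.1157,0.1157,0.1157],"sy":[0.008,0.016,0.024,0.03,0.0303,0.0303,0.0303,0.0303,0.0303,0.0303,0.0303,0.0303],"sz":[0,0,0,0,0.02,0.05,0.08,0.1,0.118,0.128,0.128,0.128],"wx":[0,0,0,0,0,0,0,0,0,0,0,0],"wy":[0,0,0,0,0,0,0,0,0,0,0,0],"wz":[6,12,17,20.2,20.2,20.2,20.2,20.2,20.2,20.2,20.2,20.2]}'
python3 drive.py '{"sx":[0,0,0],"sy":[0,0,0],"sz":[0,0,0],"wx":[0,0,0],"wy":[0,0,0],"wz":[0,0,0]}'
python3 -c "
from h import *
print(togo([.535,.1874,.071],-86.2))"
```

```text
time_s: 32.88
tcp_pos: [0.5309, 0.1843, 0.079]
eef_rot: [179.9, -0.0, -86.3]
contact_force: [0.3, 0.5, -1.7]
gripper_width: 0.0357
gripper_force: 30.0
time_s: 33.13
tcp_pos: [0.5315, 0.1848, 0.0802]
eef_rot: [-179.9, 0.1, -86.3]
contact_force: [-0.9, -0.0, -1.9]
gripper_width: 0.0358
gripper_force: 30.0
[[-0.0023, -0.0037, 0.0092], 'tcp', [0.5315, 0.1848, 0.0802], [-179.93, 0.07, -86.28], [-0.07, 0.07, -0.08]]
```

```bash
python3 drive.py '{"sx":[-0.0023,-0.0023,-0.0023,-0.0023,-0.0023],"sy":[-0.0037,-0.0037,-0.0037,-0.0037,-0.0037],"sz":[0.003,0.006,0.009,0.0092,0.0092],"wx":[0,0,0,0,0],"wy":[0,0,0,0,0],"wz":[0,0,0,0,0]}'; python3 drive.py '{"sx":[0,0,0],"sy":[0,0,0],"sz":[0.0008,0.0008,0.0008],"wx":[0,0,0],"wy":[0,0,0],"wz":[0,0,0]}'; python3 drive.py '{"sx":[0,0,0,0,0,0,0,0,0,0],"sy":[0,0,0,0,0,0,0,0,0,0],"sz":[0,0,0,0,-0.03,-0.07,-0.11,-0.15,-0.17,-0.17],"wx":[0,0,0,0,0,0,0,0,0,0],"wy":[0,0,0,0,0,0,0,0,0,0],"wz":[0,0,0,0,0,0,0,0,0,0]}' 0.05
python3 -c "
from h import *
print(togo([.52,.37,.3],-86.2))"
```

```text
time_s: 33.55
tcp_pos: [0.5358, 0.1879, 0.0712]
eef_rot: [-179.9, 0.1, -86.2]
contact_force: [-1.0, 1.2, 7.5]
gripper_width: 0.0355
gripper_force: 30.0
time_s: 33.8
tcp_pos: [0.536, 0.188, 0.0711]
eef_rot: [-179.8, 0.1, -86.2]
contact_force: [-2.5, 1.0, 15.0]
gripper_width: 0.0354
gripper_force: 30.0
time_s: 34.63
tcp_pos: [0.5369, 0.1879, 0.2449]
eef_rot: [-179.6, 0.2, -86.3]
contact_force: [0.0, 0.3, 0.6]
gripper_width: 0.0499
gripper_force: 0.0
[[-0.183, 0.0046, -0.0545], 'tcp', [0.5369, 0.1879, 0.2449], [-179.56, 0.22, -86.26], [-0.44, 0.22, -0.06]]
```

```bash
python3 drive.py '{"sx":[-0.03,-0.07,-0.11,-0.14,-0.14,-0.14,-0.14],"sy":[0,0.002,0.003,0.0046,0.0046,0.0046,0.0046],"sz":[-0.01,-0.03,-0.05,-0.0545,-0.0545,-0.0545,-0.0545],"wx":[0,0,0,0,0,0,0],"wy":[0,0,0,0,0,0,0],"wz":[0,0,0,0,0,0,0]}'
python3 - <<'E'
from h import *
for n in("wrist","top"):
    w=r.capture(n);P=cloud(w);np.savez("6%s.npz"%n,**w)
    for a,b in((.1,.117),(.09,.125)):
      m=(P[...,2]>a)&(P[...,2]<b)&(P[...,0]>.4)&(P[...,0]<.625)&(P[...,1]>-.05)&(P[...,1]<.28)
      k,l,st,ce=cv2.connectedComponentsWithStats(m.astype(np.uint8))
      for i in range(1,k):
        if st[i][4]>25:
            q=P[l==i];(x,y),rad=cv2.minEnclosingCircle(q[:,:2].astype(np.float32));print(n,a,np.round([x,y,rad],4),np.median(q[:,2]).round(4),st[i][4])
w=dict(np.load("6wrist.npz"));pic(w,"o6.png",0,0,640,400,1)
E
```

```text
time_s: 35.22
tcp_pos: [0.5204, 0.3261, 0.2924]
eef_rot: [179.9, -0.1, -86.3]
contact_force: [-0.2, -0.4, 0.0]
gripper_width: 0.0498
gripper_force: 0.0
wrist 0.1 [0.5921 0.1878 0.0211] 0.109 174
wrist 0.1 [0.5373 0.1881 0.018 ] 0.1064 1341
wrist 0.1 [0.5879 0.2587 0.0139] 0.1126 696
wrist 0.09 [0.5918 0.1862 0.0227] 0.1193 586
wrist 0.09 [0.5372 0.1881 0.018 ] 0.1063 1398
wrist 0.09 [0.5878 0.2588 0.014 ] 0.1126 731
top 0.1 [0.5951 0.0788 0.0704] 0.1086 59
top 0.1 [0.5853 0.2558 0.0138] 0.1128 74
top 0.1 [0.5456 0.0168 0.0177] 0.1064 111
top 0.1 [0.5374 0.1298 0.0184] 0.1069 114
top 0.1 [0.5411 0.0742 0.0178] 0.1065 113
top 0.1 [0.5348 0.1854 0.0181] 0.1065 112
top 0.09 [0.597  0.1068 0.0988] 0.1158 231
top 0.09 [0.5853 0.2558 0.0138] 0.1127 78
top 0.09 [0.5455 0.0167 0.0179] 0.1062 117
top 0.09 [0.5374 0.1298 0.0184] 0.1068 119
top 0.09 [0.541  0.0738 0.018 ] 0.1062 119
top 0.09 [0.5348 0.1854 0.0181] 0.1063 123
```

View pics/o6.png

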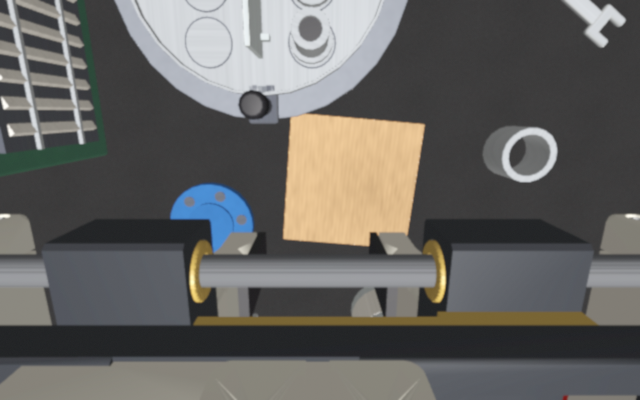

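All four bushes stand within about 2 mm of their marks by the top camera. The wrist view shows the knob at (255,104), and the cardboard is now empty.

Run:
```python
from h import *
print(togo([.5866,.2573,.084],-44))
```

```text
[[0.0719, -0.0617, 0.2088], 'tcp', [0.5208, 0.3253, 0.2928], [179.91, -0.05, -86.33], [0.1, -0.01, -42.33]]
```

```bash
python3 drive.py '{"sx":[0.02,0.04,0.055,0.068,0.0719,0.0719,0.0719,0.0719,0.0719,0.0719,0.0719,0.0719],"sy":[-0.015,-0.03,-0.045,-0.057,-0.0617,-0.0617,-0.0617,-0.0617,-0.0617,-0.0617,-0.0617,-0.0617],"sz":[0,0,0.02,0.05,0.08,0.11,0.14,0.17,0.19,0.203,0.2088,0.2088],"wx":[0,0,0,0,0,0,0,0,0,0,0,0],"wy":[0,0,0,0,0,0,0,0,0,0,0,0],"wz":[-7,-14,-21,-28,-35,-42.3,-42.3,-42.3,-42.3,-42.3,-42.3,-42.3]}' 0.05 40
python3 drive.py '{"sx":[0,0,0],"sy":[0,0,0],"sz":[0,0,0],"wx":[0,0,0],"wy":[0,0,0],"wz":[0,0,0]}'
python3 -c "
from h import *
print(togo([.5866,.2573,.084],-44))"
```

```text
time_s: 36.32
tcp_pos: [0.5863, 0.2569, 0.0831]
eef_rot: [179.8, 0.0, -44.1]
contact_force: [-0.4, -0.4, 0.1]
gripper_width: 0.0502
gripper_force: 0.0
time_s: 36.57
tcp_pos: [0.5877, 0.2589, 0.0861]
eef_rot: [-179.9, 0.0, -44.0]
contact_force: [0.0, 0.2, -0.9]
gripper_width: 0.0497
gripper_force: 0.0
[[0.0003, 0.0019, 0.0021], 'tcp', [0.5877, 0.2589, 0.0861], [-179.89, 0.0, -43.99], [-0.11, 0.0, 0.01]]
```

```bash
python3 drive.py '{"sx":[0,0,0,0,0,0],"sy":[0.0015,0.0015,0.0015,0.0015,0.0015,0.0015],"sz":[0.002,0.002,0.002,0.002,0.002,0.002],"wx":[0,0,0,0,0,0],"wy":[0,0,0,0,0,0],"wz":[0,0,0,0,0,0]}' 0.01 45
python3 drive.py '{"sx":[0,0,0,0,0,0,0],"sy":[0,0,0,0,0,0,0],"sz":[-0.004,-0.008,-0.012,-0.017,-0.017,-0.017,-0.017],"wx":[0,0,0,0,0,0,0],"wy":[0,0,0,0,0,0,0],"wz":[0,0,0,0,0,0,0]}'
python3 -c "
from h import *
print(togo([.5866,.2573,.084],-44))"
```

```text
time_s: 37.07
tcp_pos: [0.5862, 0.2579, 0.083]
eef_rot: [-180.0, 0.0, -44.0]
contact_force: [0.3, 1.8, 1.2]
gripper_width: 0.0264
gripper_force: 45.0
time_s: 37.65
tcp_pos: [0.5856, 0.2576, 0.0993]
eef_rot: [180.0, 0.1, -44.0]
contact_force: [-1.9, 5.1, -9.7]
gripper_width: 0.0265
gripper_force: 45.0
[[0.0009, -0.0005, 0.0153], 'tcp', [0.5856, 0.2576, 0.0993], [179.97, 0.05, -43.99], [0.03, 0.05, 0.01]]
```

Run:
```python
from h import *
ax=np.array([.5959,.1078]);Rt=R.from_euler("xyz",[180,0,-44],degrees=True);a0=93.8
K=lambda a:np.r_[ax+.1502*np.array([np.cos(np.radians(a)),np.sin(np.radians(a))]),0]
seg=[[1,3,6,10,14,18,22,26,30,34,38,42],[46,50,54,58,62,66,70,74,78,82,86,90],[94,98,102,106,110,114,118,122,126,130,134,138],[142,146,150,154,158,162,166,170,173,176,178,179]]
p=0
for s in seg:
    print("[["+"],[".join(",".join("%g"%v for v in np.round(Rt.inv().apply(K(a0+t)-K(a0+p)),4)+0.)+",0,0,0" for t in s)+"]]");p=s[-1]
    print(K(a0+p))
```

```text
[[-0.0017,0.002,0,0,0,0],[-0.0051,0.006,0,0,0,0],[-0.0099,0.0122,0,0,0,0],[-0.0158,0.0209,0,0,0,0],[-0.0211,0.0299,0,0,0,0],[-0.0257,0.0393,0,0,0,0],[-0.0297,0.049,0,0,0,0],[-0.033,0.059,0,0,0,0],[-0.0355,0.0692,0,0,0,0],[-0.0374,0.0795,0,0,0,0],[-0.0385,0.0899,0,0,0,0],[-0.0389,0.1004,0,0,0,0]]
[0.48822003 0.2125142  0.        ]
[[0.0003,0.0105,0,0,0,0],[0.0014,0.0209,0,0,0,0],[0.0032,0.0312,0,0,0,0],[0.0057,0.0414,0,0,0,0],[0.0089,0.0514,0,0,0,0],[0.0128,0.0611,0,0,0,0],[0.0173,0.0706,0,0,0,0],[0.0225,0.0797,0,0,0,0],[0.0284,0.0884,0,0,0,0],[0.0348,0.0967,0,0,0,0],[0.0418,0.1045,0,0,0,0],[0.0493,0.1118,0,0,0,0]]
[0.44603022 0.09784566 0.        ]
[[0.008,0.0068,0,0,0,0],[0.0165,0.013,0,0,0,0],[0.0253,0.0185,0,0,0,0],[0.0346,0.0235,0,0,0,0],[0.0441,0.0278,0,0,0,0],[0.054,0.0314,0,0,0,0],[0.064,0.0343,0,0,0,0],[0.0743,0.0366,0,0,0,0],[0.0847,0.0381,0,0,0,0],[0.0951,0.0388,0,0,0,0],[0.1056,0.0389,0,0,0,0],[0.1161,0.0382,0,0,0,0]]
[ 0.50301506 -0.01023571  0.        ]
[[0.0104,-0.0014,0,0,0,0],[0.0206,-0.0036,0,0,0,0],[0.0307,-0.0064,0,0,0,0],[0.0406,-0.01,0,0,0,0],[0.0502,-0.0142,0,0,0,0],[0.0595,-0.0191,0,0,0,0],[0.0684,-0.0246,0,0,0,0],[0.0769,-0.0307,0,0,0,0],[0.083,-0.0357,0,0,0,0],[0.0888,-0.041,0,0,0,0],[0.0925,-0.0447,0,0,0,0],[0.0943,-0.0466,0,0,0,0]]
[ 0.60323724 -0.04222068  0.        ]
```

```bash
python3 drive.py '{"sx":[-0.0017,-0.0051,-0.0099,-0.0158,-0.0211,-0.0257,-0.0297,-0.033,-0.0355,-0.0374,-0.0385,-0.0389],"sy":[0.002,0.006,0.0122,0.0209,0.0299,0.0393,0.049,0.059,0.0692,0.0795,0.0899,0.1004],"sz":[0,0,0,0,0,0,0,0,0,0,0,0],"wx":[0,0,0,0,0,0,0,0,0,0,0,0],"wy":[0,0,0,0,0,0,0,0,0,0,0,0],"wz":[0,0,0,0,0,0,0,0,0,0,0,0]}'
python3 -c "
from h import *
print(togo([.4882,.2125,.0993],-44))"
```

```text
time_s: 38.65
tcp_pos: [0.4873, 0.2113, 0.0998]
eef_rot: [180.0, 0.0, -44.0]
contact_force: [0.5, 2.2, -9.9]
gripper_width: 0.0265
gripper_force: 45.0
[[-0.0002, -0.0015, 0.0005], 'tcp', [0.4873, 0.2113, 0.0998], [179.96, 0.02, -43.99], [0.04, 0.02, 0.01]]
```

Working well, with low forces. I'll continue.

```bash
python3 drive.py '{"sx":[0.0003,0.0014,0.0032,0.0057,0.0089,0.0128,0.0173,0.0225,0.0284,0.0348,0.0418,0.0493],"sy":[0.0105,0.0209,0.0312,0.0414,0.0514,0.0611,0.0706,0.0797,0.0884,0.0967,0.1045,0.1118],"sz":[0,0,0,0,0,0,0,0,0,0,0,0],"wx":[0,0,0,0,0,0,0,0,0,0,0,0],"wy":[0,0,0,0,0,0,0,0,0,0,0,0],"wz":[0,0,0,0,0,0,0,0,0,0,0,0]}'
python3 drive.py '{"sx":[0.008,0.0165,0.0253,0.0346,0.0441,0.054,0.064,0.0743,0.0847,0.0951,0.1056,0.1161],"sy":[0.0068,0.013,0.0185,0.0235,0.0278,0.0314,0.0343,0.0366,0.0381,0.0388,0.0389,0.0382],"sz":[0,0,0,0,0,0,0,0,0,0,0,0],"wx":[0,0,0,0,0,0,0,0,0,0,0,0],"wy":[0,0,0,0,0,0,0,0,0,0,0,0],"wz":[0,0,0,0,0,0,0,0,0,0,0,0]}'
python3 -c "
from h import *
print(togo([.5030,-.0102,.0993],-44))"
```

```text
time_s: 39.65
tcp_pos: [0.4464, 0.0967, 0.0999]
eef_rot: [-180.0, 0.0, -44.0]
contact_force: [3.7, 2.3, -9.7]
gripper_width: 0.0267
gripper_force: 45.0
time_s: 40.65
tcp_pos: [0.504, -0.0108, 0.0996]
eef_rot: [-179.9, 0.0, -44.0]
contact_force: [3.2, 8.2, -9.5]
gripper_width: 0.0267
gripper_force: 45.0
[[-0.0011, 0.0003, 0.0003], 'tcp', [0.504, -0.0108, 0.0996], [-179.93, 0.04, -44.01], [-0.07, 0.04, -0.01]]
```

```bash
python3 drive.py '{"sx":[0.0104,0.0206,0.0307,0.0406,0.0502,0.0595,0.0684,0.0769,0.083,0.0888,0.0925,0.0943],"sy":[-0.0014,-0.0036,-0.0064,-0.01,-0.0142,-0.0191,-0.0246,-0.0307,-0.0357,-0.041,-0.0447,-0.0466],"sz":[0,0,0,0,0,0,0,0,0,0,0,0],"wx":[0,0,0,0,0,0,0,0,0,0,0,0],"wy":[0,0,0,0,0,0,0,0,0,0,0,0],"wz":[0,0,0,0,0,0,0,0,0,0,0,0]}'
python3 drive.py '{"sx":[0,0,0],"sy":[0,0,0],"sz":[0,0,0],"wx":[0,0,0],"wy":[0,0,0],"wz":[0,0,0]}'
python3 - <<'E'
from h import *
print(togo([.6059,-.0420,.0993],-44))
t=np.load("top4.npz");c=dict(t);print("index hole", ray(c,230+298.5/3-.5,90+211.5/3-.5,.031))
E
```

```text
time_s: 41.65
tcp_pos: [0.602, -0.0421, 0.0979]
eef_rot: [179.9, 0.3, -44.0]
contact_force: [-0.8, 8.4, -9.5]
gripper_width: 0.0265
gripper_force: 45.0
time_s: 41.9
tcp_pos: [0.6023, -0.0421, 0.0983]
eef_rot: [179.9, 0.2, -44.0]
contact_force: [1.3, 7.8, -8.9]
gripper_width: 0.0268
gripper_force: 45.0
[[0.0025, -0.0026, -0.001], 'tcp', [0.6023, -0.0421, 0.0983], [179.92, 0.19, -44.02], [0.08, 0.19, -0.02]]
index hole [ 0.60564189 -0.04404329  0.031     ]
```

```bash
python3 drive.py '{"sx":[0.0012,0.002,0.002,0.002,0.002,0.002],"sy":[-0.0012,-0.0022,-0.0022,-0.0022,-0.0022,-0.0022],"sz":[0.0015,0.003,0.004,0.005,0.005,0.005],"wx":[0,0,0,0,0,0],"wy":[0,0,0,0,0,0],"wz":[0,0,0,0,0,0]}'
python3 -c "
from h import *
print(togo([.6059,-.0420,.0993],-44))"
```

```text
time_s: 42.4
tcp_pos: [0.6045, -0.042, 0.0931]
eef_rot: [179.9, 0.2, -44.0]
contact_force: [-1.1, 8.3, -8.4]
gripper_width: 0.0263
gripper_force: 45.0
[[0.001, -0.001, -0.0062], 'tcp', [0.6045, -0.042, 0.0931], [179.86, 0.24, -44.02], [0.14, 0.24, -0.02]]
```

```bash
python3 drive.py '{"sx":[0,0,0,0,0],"sy":[0,0,0,0,0],"sz":[0.001,0.002,0.003,0.003,0.003],"wx":[0,0,0,0,0],"wy":[0,0,0,0,0],"wz":[0,0,0,0,0]}'
python3 drive.py '{"sx":[0,0,0,0,0],"sy":[0,0,0,0,0],"sz":[0.001,0.002,0.003,0.003,0.003],"wx":[0,0,0,0,0],"wy":[0,0,0,0,0],"wz":[0,0,0,0,0]}'
```

```text
time_s: 42.82
tcp_pos: [0.605, -0.042, 0.0906]
eef_rot: [179.9, 0.2, -44.0]
contact_force: [-0.1, 8.0, -7.0]
gripper_width: 0.0265
gripper_force: 45.0
time_s: 43.23
tcp_pos: [0.6053, -0.042, 0.0877]
eef_rot: [179.9, 0.2, -44.0]
contact_force: [0.2, 7.7, -7.0]
gripper_width: 0.0265
gripper_force: 45.0
```

```bash
python3 drive.py '{"sx":[-0.0003,-0.0007,-0.0007,-0.0007,-0.0007,-0.0007,-0.0007],"sy":[-0.0003,-0.0007,-0.0007,-0.0007,-0.0007,-0.0007,-0.0007],"sz":[0.001,0.002,0.003,0.004,0.005,0.0055,0.0055],"wx":[0,0,0,0,0,0,0],"wy":[0,0,0,0,0,0,0],"wz":[0,0,0,0,0,0,0]}'
python3 drive.py '{"sx":[0,0,0,0,0,0,0,0,0,0],"sy":[0,0,0,0,0,0,0,0,0,0],"sz":[0,0,0,0,-0.015,-0.045,-0.08,-0.12,-0.16,-0.16],"wx":[0,0,0,0,0,0,0,0,0,0],"wy":[0,0,0,0,0,0,0,0,0,0],"wz":[0,0,0,0,0,0,0,0,0,0]}' 0.05
python3 -c "
from h import *
print(togo([.608,-.1,.25],-86))
print(togo([.5,-.43,.3],-99))"
```

```text
time_s: 43.82
tcp_pos: [0.6058, -0.0417, 0.083]
eef_rot: [179.9, 0.0, -44.0]
contact_force: [-1.4, 3.2, -6.7]
gripper_width: 0.0268
gripper_force: 45.0
time_s: 44.65
tcp_pos: [0.6104, -0.0418, 0.2531]
eef_rot: [-179.5, -0.6, -43.9]
contact_force: [1.7, -0.4, 1.7]
gripper_width: 0.0501
gripper_force: 0.0
[[0.0386, 0.0436, 0.0031], 'tcp', [0.6104, -0.0418, 0.2531], [-179.46, -0.56, -43.93], [-0.72, -0.34, 42.07]]
[[0.1902, 0.3557, -0.0483], 'tcp', [0.6104, -0.0418, 0.2531], [-179.46, -0.56, -43.93], [-0.77, -0.26, 55.07]]
```

```bash
python3 drive.py '{"sx":[0.02,0.045,0.07,0.095,0.12,0.145,0.17,0.195,0.215,0.23,0.235,0.235],"sy":[0.02,0.045,0.07,0.095,0.12,0.145,0.17,0.195,0.22,0.245,0.27,0.27],"sz":[0,0,0,0,0,0,0,0,0,0,0,0],"wx":[0,0,0,0,0,0,0,0,0,0,0,0],"wy":[0,0,0,0,0,0,0,0,0,0,0,0],"wz":[5,10,15,20,25,30,36,42,48,54,55,55]}'
python3 drive.py '{"sx":[0,0],"sy":[0,0],"sz":[0,0],"wx":[0,0],"wy":[0,0],"wz":[0,0]}'
python3 - <<'E'
from h import *
print(togo([.5814,-.3992,.038],-98.9))
w=r.capture("top");P=cloud(w);np.savez("7top.npz",**w);pic(w,"o7.png",220,90,440,240,3)
m=(P[...,2]>.098)&(P[...,2]<.118)&(P[...,0]>.45)&(P[...,0]<.75)&(P[...,1]>-.08)&(P[...,1]<.28)
k,l,st,ce=cv2.connectedComponentsWithStats(m.astype(np.uint8))
for i in range(1,k):
  if st[i][4]>25:
    q=P[l==i];(x,y),rad=cv2.minEnclosingCircle(q[:,:2].astype(np.float32));print(np.round([x,y,rad],4),np.median(q[:,2]).round(4),st[i][4])
E
```

```text
time_s: 45.65
tcp_pos: [0.5854, -0.403, 0.2429]
eef_rot: [179.9, -0.1, -99.3]
contact_force: [-0.5, 0.2, -0.7]
gripper_width: 0.0496
gripper_force: 0.0
time_s: 45.82
tcp_pos: [0.5878, -0.3989, 0.2434]
eef_rot: [180.0, -0.0, -99.0]
contact_force: [0.3, 0.1, -0.4]
gripper_width: 0.0499
gripper_force: 0.0
[[0.0012, 0.0063, 0.2054], 'tcp', [0.5878, -0.3989, 0.2434], [179.99, -0.01, -98.99], [0.01, -0.01, -0.09]]
[0.6535 0.0838 0.0181] 0.1058 110
[0.6559 0.0277 0.0179] 0.106 116
[0.6499 0.1394 0.0179] 0.106 113
[0.6459 0.1964 0.0184] 0.1056 113
[ 0.6047 -0.0425  0.0138] 0.1129 67
[0.5946 0.0797 0.0713] 0.1082 78
```

View pics/o7.png

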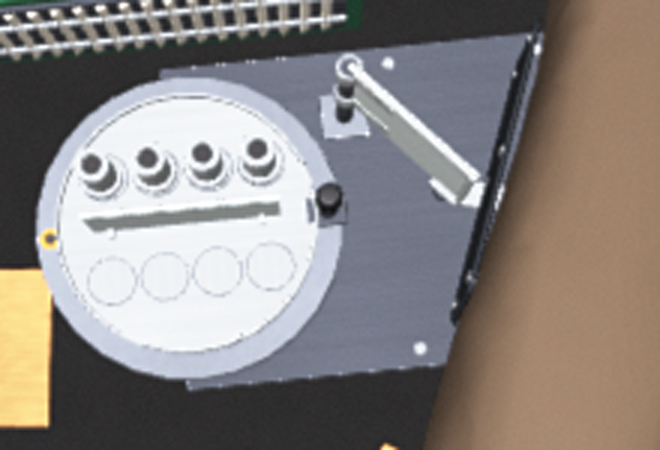

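The table is turned, the knob sits at its home height and the bushes face the filter. Next I grip the stay again.

```bash
python3 drive.py '{"sx":[0.0012,0.0012,0.0012,0.0012,0.0012,0.0012,0.0012,0.0012,0.0012,0.0012],"sy":[0.0063,0.0063,0.0063,0.0063,0.0063,0.0063,0.0063,0.0063,0.0063,0.0063],"sz":[0.03,0.07,0.11,0.145,0.17,0.19,0.2,0.2054,0.2054,0.2054],"wx":[0,0,0,0,0,0,0,0,0,0],"wy":[0,0,0,0,0,0,0,0,0,0],"wz":[0,0,0,0,0,0,0,0,0,0]}' 0.055 35
python3 drive.py '{"sx":[0,0,0,0,0,0],"sy":[0,0,0,0,0,0],"sz":[0,0,0,0,0,0],"wx":[0,0,0,0,0,0],"wy":[0,0,0,0,0,0],"wz":[0,0,0,0,0,0]}' 0 35
python3 -c "
from h import *
print(togo([.5814,-.3992,.038],-98.9))"
```

```text
time_s: 46.7
tcp_pos: [0.5824, -0.399, 0.0391]
eef_rot: [-179.9, -0.0, -98.9]
contact_force: [0.3, -1.0, 0.4]
gripper_width: 0.0548
gripper_force: 0.0
time_s: 47.2
tcp_pos: [0.5815, -0.3991, 0.0381]
eef_rot: [-180.0, -0.0, -99.0]
contact_force: [0.5, 0.3, 0.0]
gripper_width: 0.0259
gripper_force: 35.0
[[0.0001, 0.0001, 0.0001], 'tcp', [0.5815, -0.3991, 0.0381], [-180.0, -0.01, -99.0], [-0.0, -0.01, -0.1]]
```

```bash
python3 drive.py '{"sx":[0.0004,0.0007,0.0007,0.0006,0.0001,-0.0004,-0.0013,-0.0023,-0.0023,-0.0023,-0.0023],"sy":[0,0,0,0,0,0,0,0,0,0,0],"sz":[-0.007,-0.014,-0.021,-0.028,-0.035,-0.0423,-0.0494,-0.0565,-0.0565,-0.0565,-0.0565],"wx":[0,0,0,0,0,0,0,0,0,0,0],"wy":[1.7,3.4,5.1,6.8,8.5,10.2,11.9,13.6,13.6,13.6,13.6],"wz":[0,0,0,0,0,0,0,0,0,0,0]}'
python3 - <<'E'
from stay import *
s=r.get_state();p0=np.array(s["tcp_pos"]);R0=R.from_euler("xyz",s["eef_rot"],degrees=True);print(p0,s["eef_rot"])
pe=np.array([.6089,-.3085,.0931]);m0,_=pose(thopen,toward(thopen),.056);m1,_=pose(0,toward(0),.056);print(m0,m1)
az0=np.radians(s["eef_rot"][2])-toward(thopen)
L=[]
for f in np.linspace(0,1,13)[1:]:
    t=thopen*(1-f);p,_=pose(t,toward(t),.056);_,Rt=pose(t,toward(t)+az0*(1-f),.056)
    L.append((p+(1-f)*(p0-m0)+f*(pe-m1),Rt))
rows(L,p0,R0)
E
```

```text
time_s: 48.12
tcp_pos: [0.5816, -0.3964, 0.0937]
eef_rot: [180.0, -13.5, -99.0]
contact_force: [1.0, 2.7, -1.2]
gripper_width: 0.0258
gripper_force: 35.0
[ 0.581649   -0.3964151   0.09370354] [179.96067779 -13.51310144 -98.99460137]
[ 0.58824446 -0.39975049  0.09372782] [ 0.60869591 -0.30841312  0.09372782]
[-0.0056, -0.0073, -0.0013, 0.847, 0.097, -3.3487]
[-0.0121, -0.0129, -0.0028, 1.5401, 0.0979, -6.2222]
[-0.0192, -0.0169, -0.0045, 2.1246, 0.0986, -8.6453]
[-0.0266, -0.0195, -0.0062, 2.6093, 0.0992, -10.6552]
[-0.0342, -0.0209, -0.008, 3.0045, 0.0997, -12.2936]
[-0.042, -0.0213, -0.0098, 3.3203, 0.1001, -13.6031]
[-0.0498, -0.021, -0.0116, 3.5664, 0.1003, -14.6235]
[-0.0576, -0.02, -0.0134, 3.7515, 0.1005, -15.3912]
[-0.0654, -0.0187, -0.0153, 3.8835, 0.1007, -15.9384]
[-0.0732, -0.017, -0.0171, 3.9691, 0.1008, -16.2933]
[-0.081, -0.0151, -0.0189, 4.0142, 0.1008, -16.4805]
[-0.0887, -0.0132, -0.0207, 4.024, 0.1008, -16.5208]
```

```bash
python3 drive.py '{"sx":[-0.0056,-0.0121,-0.0192,-0.0266,-0.0342,-0.042,-0.0498,-0.0576,-0.0654,-0.0732,-0.081,-0.0887],"sy":[-0.0073,-0.0129,-0.0169,-0.0195,-0.0209,-0.0213,-0.021,-0.02,-0.0187,-0.017,-0.0151,-0.0132],"sz":[-0.0013,-0.0028,-0.0045,-0.0062,-0.008,-0.0098,-0.0116,-0.0134,-0.0153,-0.0171,-0.0189,-0.0207],"wx":[0.8,1.5,2.1,2.6,3,3.3,3.6,3.75,3.9,4,4,4],"wy":[0.1,0.1,0.1,0.1,0.1,0.1,0.1,0.1,0.1,0.1,0.1,0.1],"wz":[-3.3,-6.2,-8.6,-10.7,-12.3,-13.6,-14.6,-15.4,-15.9,-16.3,-16.5,-16.5]}'
python3 drive.py '{"sx":[0,0,0,0],"sy":[0,0,0,0],"sz":[0,0,0,0],"wx":[0,0,0,0],"wy":[0,0,0,0],"wz":[0,0,0,0]}'
python3 - <<'E'
from h import *
print(togo([.6089,-.3082,.0931],-82))
c=r.capture("top");np.savez("top8.npz",**c);pic(c,"o8.png",300,90,460,210,4)
E
```

```text
time_s: 49.12
tcp_pos: [0.6091, -0.308, 0.0937]
eef_rot: [180.0, -13.7, -82.0]
contact_force: [1.9, -0.2, -0.8]
gripper_width: 0.0256
gripper_force: 35.1
time_s: 49.45
tcp_pos: [0.609, -0.3089, 0.0934]
eef_rot: [180.0, -13.7, -82.0]
contact_force: [2.0, 1.0, -1.3]
gripper_width: 0.0258
gripper_force: 35.1
[[-0.0008, 0.0, 0.0001], 'tcp', [0.609, -0.3089, 0.0934], [179.96, -13.69, -82.01], [0.04, -13.69, -0.02]]
```

View pics/o8.png

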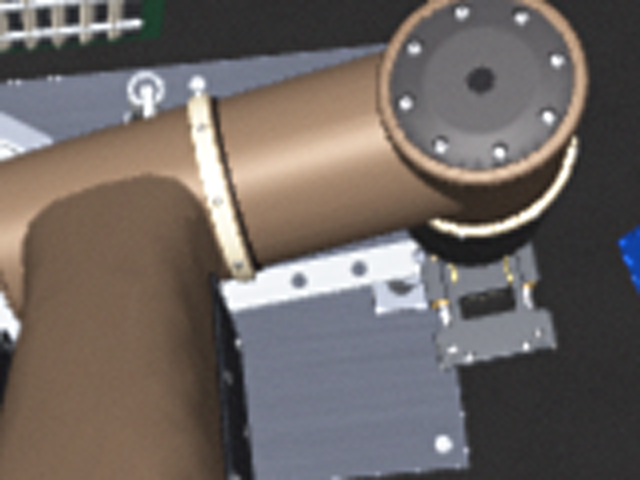

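Run:
```python
from h import *
c=dict(np.load("top8.npz"));f=lambda X,Y,z: ray(c,300+(X+.5)/4-.5,90+(Y+.5)/4-.5,z)
a=f(299,281,.084);b=f(359,269,.0947);d=(b-a)[:2];print(a,b,np.linalg.norm(d),.046*np.cos(.2375));d/=np.linalg.norm(d)
print("az",np.degrees(np.arctan2(d[1],d[0])))
pv=a[:2]-.11*np.cos(.2375)*d;print("pivot",pv,"hole_grip level",pv+.202*d,"pin .6028,-.2756 (top cam)")
```

```text
[ 0.59069395 -0.18207714  0.084     ] [ 0.596393   -0.22646816  0.0947    ] 0.04475535516102242 0.044708742986996536
az -82.68421962058541
pivot [ 0.57707999 -0.07603525] hole_grip level [ 0.60280222 -0.27639085] pin .6028,-.2756 (top cam)
```

Within 1 mm of the pin, so I lower it.

```bash
python3 drive.py '{"sx":[-0.0018,-0.0026,-0.0037,-0.0049,-0.0065,-0.0065,-0.0065],"sy":[0,0,0,0,0,0,0],"sz":[0.007,0.0143,0.0213,0.0283,0.035,0.035,0.035],"wx":[0,0,0,0,0,0,0],"wy":[-1.7,-3.4,-5.1,-6.8,-8.5,-8.5,-8.5],"wz":[0,0,0,0,0,0,0]}'
python3 -c "
from h import *
print(togo([.6093,-.3107,.0372],-82))"
```

```text
time_s: 50.08
tcp_pos: [0.6091, -0.3116, 0.0576]
eef_rot: [179.9, -5.2, -82.1]
contact_force: [1.4, -1.1, -0.1]
gripper_width: 0.0256
gripper_force: 35.1
[[-0.0027, -0.0004, 0.0202], 'tcp', [0.6091, -0.3116, 0.0576], [179.93, -5.22, -82.1], [0.07, -5.22, -0.1]]
```

```bash
python3 drive.py '{"sx":[-0.0007,-0.0014,-0.002,-0.0027,-0.0027,-0.0027,-0.0027],"sy":[0,0,0,0,0,0,0],"sz":[0.005,0.01,0.015,0.0202,0.0202,0.0202,0.0202],"wx":[0,0,0,0,0,0,0],"wy":[-1.3,-2.6,-3.9,-5.2,-5.2,-5.2,-5.2],"wz":[0,0,0,0,0,0,0]}'
```

```text
time_s: 50.67
tcp_pos: [0.6093, -0.3103, 0.0383]
eef_rot: [180.0, -0.1, -82.0]
contact_force: [1.9, -1.5, 0.3]
gripper_width: 0.0258
gripper_force: 35.1
```

```bash
python3 drive.py '{"sx":[0,0,0],"sy":[0,0,0],"sz":[0.001,0.001,0.001],"wx":[0,0,0],"wy":[0,0,0],"wz":[0,0,0]}'
python3 drive.py '{"sx":[0,0,0,0,0,0,0,0,0,0,0],"sy":[0,0,0,0,0,0,0,0,0,0,0],"sz":[0,0,0,0,-0.015,-0.045,-0.08,-0.12,-0.16,-0.2,-0.22],"wx":[0,0,0,0,0,0,0,0,0,0,0],"wy":[0,0,0,0,0,0,0,0,0,0,0],"wz":[0,0,0,0,0,0,0,0,0,0,0]}' 0.055
python3 drive.py '{"sx":[0.03,0.06,0.09,0.12,0.14,0.14,0.14,0.14,0.14],"sy":[0.03,0.06,0.09,0.12,0.16,0.2,0.2,0.2,0.2],"sz":[0,0,0,0,0,0,0,0,0],"wx":[0,0,0,0,0,0,0,0,0],"wy":[0,0,0,0,0,0,0,0,0],"wz":[0,0,0,0,0,0,0,0,0]}'
python3 - <<'E'
from h import *
c=r.capture("top");np.savez("top9.npz",**c);pic(c,"o9.png",220,90,440,240,3)
P=cloud(c)
m=(P[...,2]>.098)&(P[...,2]<.118)&(P[...,0]>.45)&(P[...,0]<.75)&(P[...,1]>-.06)&(P[...,1]<.28)
k,l,st,ce=cv2.connectedComponentsWithStats(m.astype(np.uint8))
for i in range(1,k):
  if st[i][4]>25:
    q=P[l==i];(x,y),rad=cv2.minEnclosingCircle(q[:,:2].astype(np.float32));print(np.round([x,y,rad],4),np.median(q[:,2]).round(4),st[i][4])
for x,y in((.593,-.2),(.6,-.25),(.609,-.315)):
    u,v=np.round(proj(c,[x,y,.058])).astype(int);print(P[v,u])
E
```

```text
time_s: 50.92
tcp_pos: [0.6093, -0.3099, 0.0371]
eef_rot: [180.0, -0.0, -82.0]
contact_force: [1.6, -0.8, 0.4]
gripper_width: 0.0262
gripper_force: 35.1
time_s: 51.83
tcp_pos: [0.6103, -0.3108, 0.2628]
eef_rot: [-179.7, -0.2, -82.0]
contact_force: [0.5, 0.3, 0.7]
gripper_width: 0.055
gripper_force: 0.0
time_s: 52.58
tcp_pos: [0.4303, -0.4766, 0.257]
eef_rot: [180.0, -0.0, -82.1]
contact_force: [0.1, -0.1, 0.2]
gripper_width: 0.0548
gripper_force: 0.0
[0.6539 0.0835 0.0181] 0.1065 109
[0.656  0.0276 0.0181] 0.1065 116
[0.6493 0.1393 0.0181] 0.1068 115
[0.6461 0.196  0.0182] 0.1059 112
[ 0.6049 -0.0425  0.0135] 0.1127 69
[0.5982 0.0361 0.0275] 0.1086 26
[0.5909 0.1364 0.0676] 0.1084 68
[ 0.5916179  -0.19998574  0.05989567]
[ 0.60005395 -0.25092197  0.058034  ]
[ 0.60768282 -0.31406865  0.05827889]
```

View pics/o9.png

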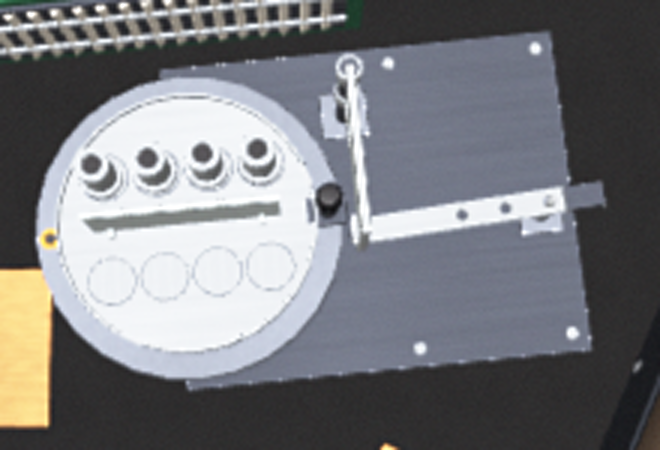

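The wing is shut, the stay lies level with the pin in its grip-end hole at (549,200), and the bushes and knob are in place.

```bash
python3 -c "
from plant import r
print(r.close_job())"
```

```text
the job is handed in; nothing more can be done
None
```

I handed the job in after about 53 s of robot time, with all four bushes on their marks facing the filter, the table turned half a turn with its plunger home, and the wing shut with its stay on the pin. The last camera check confirmed this; the verdict itself was not shown to me.

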